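# Mix the water samples and index the sample slide under the reader

## Robot

A 6-joint arm with a two-finger parallel gripper is mounted at the origin on the work surface. World frame = base frame: x ahead of the robot, y to its left, z up, the work surface at z = 0. Lengths are in m, angles in rad, forces in N, time in s.
With the tool pointing down it reaches from about 0.25 to 0.725 m from the base axis. Payload 4 kg.
Tool frame: the origin (TCP) lies at the very end of the fingers, on their centre line; the grasp point (between the pads) lies ctrl.grasp_offset behind it (ctrl.grasp_offset is the distance from the TCP to the grasp point, in m); z points along the fingers, y is the direction in which the jaws open and shut (so a half turn about z gives the same grasp; the last joint's range is limited). The gripper opens to 85 mm and grips with 20 to 120 N. Pads are 22 mm wide; open, the fingers measure 114 mm over their backs; the gripper's body (76 mm by 85 mm) begins 54 mm behind the grasp point. The pads swing forward as they close: fully open they stand 13 mm farther back than shut.
Start: joints at [-1.346, 0.241, 0.005, 1.335, 0, 1.571], TCP at [0.111, -0.487, 0.231] pointing down, gripper open.
Joint ranges: [-2.72, 2.72], [-1.05, 1.87], [-1.09, 1.28], [-1.99, 2.15], [-1.42, 1.44], [-3.14, 3.14]. Speed limits (rad/s): [2.79, 2.79, 3.14, 3.14, 3.14, 3.14].

## Interface

Orientations are given as a rotation vector (axis times angle).
In Python, from workcell import ctrl, cams gives the robot as it stands.
- The arm moves only by the tool move_arm, never from a script. Its argument "plan" is a list of rows, each an object of numbers: "x", "y", "z": the shift along the tool's x, y, z in m; "turn": the turn about the tool's z in rad. In form: [{"x": .., "y": .., "z": .., "turn": ..}, ...]. A call has 1 to 20 rows; each row is the pose to reach, as a shift and turn from the pose commanded when the call began, along the tool's axes at that moment; what a row does not reach only later rows make up. A row lasts 1/8 s, in which the tool goes at most 62.5 mm and 10.7 degrees, less where a joint would pass 70% of its speed; a pose out of reach is approached as far as the arm can. A call with a gripper value outside its range is refused whole. "gripper" is the finger opening in m, from 0 to 0.0854, set as the call begins (left out, the last holds). The fingers move at their own pace and stop on an object; "force" is the grip in N (left out, the last holds). Time passes only in rows, so rows that repeat a pose let the fingers close. It gives the time, the measured TCP pose, the force and the opening at its end, in the units of the state.
- ctrl.state(): the state, without advancing time (a new reading comes with each control period).
- cams.grab_frame(name): name is "scene" or "side" or "wrist"; returns a dict with "image" (384x512x3 uint8, blue, green, red), "fx", "fy", "cx", "cy" (pixels), "world_to_cam" (4x4, takes a point from world to camera coordinates). Camera axes: x right, y up, looking along -z (the intrinsics and any distortion apply to the point x, -y, -z); pixel columns grow to the right and rows downward; lengths in m; the calibration is good to about 2 mm. A picture is of the moment at which its call begins. There is no depth.
- ctrl.hand_in(): hands the job in, once; it reports no verdict.
Trained networks look in a picture, given as the dict that the camera call returned (one of the last four; its "shot" number tells which), for a name from the list of things; names that differ only in an ending like _2 or _b are one class to them, and where a whole thing is asked for, a point or a joint stands for the part that bears it (a point fixed in the world has none). Each returns a list of dicts, best first, with "conf" (0 to 1); they miss things now and then, are a little off and sometimes report something else, mostly with a low value. They report only what shows in the picture. A call takes as long as a camera call. They do not tell look-alikes from the thing itself.
- cams.recognise(label, picture): "location" ([column, row] in pixels, amid what is visible of it).
- cams.regions_of(label, picture): "region" (384x512 bool, what is visible of it) and "location" ([column, row] in pixels, amid what is visible of it).
The state is a dict: "time": time; "q": joint angles; "dq": joint speeds; "joint_torque": joint torques, N m; "tcp_pos": TCP position; "tcp_rot": TCP orientation; "wrist_force": force on the tool from outside, world axes, zero at the start; "moment": the same for the moment, N m; "opening": finger opening in m.
Only numpy, scipy, OpenCV 4.12 (cv2) and the standard library are available. Lean on these libraries where they do the work, as an engineer would, in place of code of your own. Each camera call takes 0.05 s, during which the arm holds its last target. There are 200 camera calls.

## Task

Draw the lock pin out of the sample slide and hang it by its collar in the slide's side fork, then pull up the index knob, slide the empty tray one notch to the left and let the knob drop home. Take the sample bottles that are there, from the shortest to the tallest: press each one down on the mixer's sprung pad until the pad is fully down, hold it there for a full second, then stand it upright in a free bay of the tray. When all of them are in, index the tray one more notch, to the reader, with the knob fully home again, leaving the pin in the fork and the other things on the bench undisturbed.

Things in the scene. Friction and masses are not known exactly. Their poses are not given: they have to be found in the camera images.
- slide_base: the sample slide: fixed aluminium base plate 270 x 365 x 14 mm. Origin on the bench under the middle of the tray's track; +y is the travel direction (the robot's left), its -x side faces the robot, yaw within 0.15 rad. Along its front, right to left: parking fork, lock pin, index knob over a notched bar 40 mm high. Behind the track (x 75 to 140 mm) a fixed white reader 66 mm high
- carriage (a joint): travel of the tray carriage along the base's +y, in m: 0 = first notch (start, locked by pin and plunger), 0.045 = second notch (loading), 0.090 = third notch (at the reader, 1 mm short of the end stop). Sliding friction about 2 N. It can only move when the pin is out and the plunger is lifted more than 10 mm
- plunger (a joint): lift of the index knob with its plunger, in m: 0 = home in a notch, 0.016 = upper stop; 0.010 = its tip rests on the bar between notches. A spring pulls it down: 4 N at 0, 10 N at the stop. Notches 12.5 mm wide for the 10 mm round-tipped plunger: about 1.3 mm of carriage play either way when home
- knob (a point): on the index knob: an upright black cylinder, 30 mm in diameter and 34 mm tall, on the carriage's front apron. The point is on its axis, 16 mm below its top and 86 mm above the bench when home; it moves with the knob
- tray (a point): centre of the tray's floor, 38 mm above the bench, axes as the base; moves with the carriage. White tray 74 x 230 mm, rim and two dividers 32 mm above the floor: three bays in a row, centres at y = -75, 0 and 75 mm, each 66 mm (x) by 71 mm (y) inside. The aluminium apron in front of it (x = -115 to -55 mm) is 52 mm above the bench
- lock_pin: the loose lock pin, upright in its bore: steel shank 10 mm in diameter, 36 mm long; collar 32 mm in diameter, 6 mm thick; above it a dark grip 22 mm in diameter, 42 mm tall; 84 mm overall, 0.12 kg. Origin at the shank's lower tip, z up. At the start the collar rests on the carriage's apron, tip 16 mm above the bench
- pin_collar (a point): centre of the underside of the pin's collar, 36 mm above the pin's tip
- bore (a point): centre of the top of the base's bore block, 40 mm above the bench; the bore is 13 mm wide, and the pin must rise 36 mm to be clear of the apron above it
- fork (a point): where to park the pin: in the slot of the fixed fork, level with the top of its two prongs, 62 mm above the bench. Slot 15 mm wide in the base's y; along the base's x it runs from 20 mm in front of this point (open end, to the robot) to 11 mm behind it, and it is open from above. Parked, the pin hangs upright, collar on the prongs, over this point
- mixer: the touch mixer: fixed round white housing, 110 mm in diameter, 50 mm high; origin at the centre of its underside
- pad (a joint): how far the mixer's pad is pressed down, in m: 0 = up, 0.010 = fully down. Springs: starts to move at 5 N, 10 N fully down; a bottle's own weight does not move it
- pad_top (a point): centre of the top of the round black rubber pad, 72 mm in diameter, 63 mm above the bench when up; moves with it
- bottle_short: the shortest sample bottle: a plain off-white plastic cylinder with a screw cap, 58 mm in diameter all the way up, 88 mm tall, 0.14 to 0.4 kg with a heavy foot, standing upright; origin at the centre of its underside, z up. May be absent
- bottle_medium: the middle-sized sample bottle: a plain off-white plastic cylinder with a screw cap, 58 mm in diameter all the way up, 115 mm tall, 0.14 to 0.4 kg with a heavy foot, standing upright; origin at the centre of its underside, z up. May be absent
- bottle_tall: the tallest sample bottle: a plain off-white plastic cylinder with a screw cap, 58 mm in diameter all the way up, 142 mm tall, 0.14 to 0.4 kg with a heavy foot, standing upright; origin at the centre of its underside, z up. May be absent
- beaker: bystander: loose open glass beaker, 66 mm in diameter, 85 mm tall, among the bottles; origin under its centre
- wash_bottle: bystander: loose clear wash bottle, 64 mm in diameter, 170 mm tall, at the left; origin under its centre
- dishes: bystander: loose stack of clear dishes, 90 mm in diameter, 30 mm high, in front of the slide; origin under its centre
- timer: bystander: loose flat hand-held device, grey with a dark screen, 72 x 150 x 10 mm, in front of the slide; origin under its centre
There are look-alikes about, which are no part of the job. Leave any orange or red look-alike of the bottle_medium alone.

How it is judged:
By the outcome, as a careful person would: the job done as asked, in the order asked, and still so for the second after the job is handed in, with the robot touching nothing.
Of bottle_short, bottle_medium, bottle_tall only 2 to 3 are there at a start; the rules pass over those that are not, and their reading is None.
At some moment in a run one of bottle_short, bottle_medium, bottle_tall may be knocked a few centimetres aside while the robot is not near it.
It also fails if it takes over 210 s, if anything falls off the work surface, if the arm or the gripper's body presses on something with over 40 N, if the wrist force passes 120 N, or if a joint passes its speed limit or range.

## Working session

There is one attempt and no reset: what is moved stays moved. The work goes in short steps, Python scripts to look and compute and a tool call to move; the robot and the scene stay as the last step left them, time stands still between calls to the robot, and variables do not carry over. Pictures are saved under pics/ and viewed, about 12 in all and at most 16, crops included, and the job is handed in when it is done.

Besides the shell and the picture viewer there is one more tool, called after "Request:" as a command line: name --argument value ..., lists and objects as JSON in quotes. move_arm: Moves the arm, as the interface text tells. Its arguments: {"type":"object","properties":{"plan":{"type":"array","items":{"type":"object","properties":{"x":{"type":"number"},"y":{"type":"number"},"z":{"type":"number"},"turn":{"type":"number"}}}},"gripper":{"type":"number"},"force":{"type":"number"}},"required":["plan"]}

```bash
ls; mkdir -p pics
python3 - <<'E'
from workcell import ctrl,cams
import cv2,numpy as np
s=ctrl.state();print(s, ctrl.grasp_offset)
ims=[]
for n in("scene","side"):
    f=cams.grab_frame(n);ims.append(f["image"]);cv2.imwrite(f"pics/{n}0.png",f["image"])
    print(n,f["fx"],f["fy"],f["cx"],f["cy"],f["world_to_cam"],[k for k in f])
    for l in ["slide_base","knob","tray","lock_pin","mixer","pad_top","bottle_short","bottle_medium","bottle_tall","beaker","wash_bottle","dishes","timer","fork","bore"]:
        try: print(l,[(np.round(d["location"]).tolist(),round(d["conf"],2)) for d in cams.recognise(l,f)])
        except Exception as e: print(l,e)
E
```

```text
pics
{'time': 0.0, 'q': array([-1.34601462e+00,  2.41414679e-01,  3.73109290e-03,  1.33519565e+00,
       -2.85948359e-05,  1.57083585e+00]), 'dq': array([-0.00068433,  0.00115602,  0.00059406,  0.00030197, -0.00170272,
        0.00092738]), 'joint_torque': array([-3.86789825e-04, -3.72319615e+01,  2.52405703e+01,  1.69422693e-02,
       -2.66166326e-04,  7.20807307e-07]), 'tcp_pos': array([ 0.11129849, -0.48681177,  0.23041473]), 'tcp_rot': array([-3.11972511e+00, -3.52050016e-01,  4.11376474e-04]), 'wrist_force': array([ 0.08943705, -0.1540982 , -0.50412114]), 'moment': array([ 0.02300675, -0.01616895, -0.01907793]), 'opening': 0.08528627662500764} 0.0187
scene 368.8486739627622 368.8486739627622 252.8766436063882 196.0162806679577 [[ 0.08003197  0.99678548  0.00368551 -0.06636239]
 [-0.72991227  0.0560859   0.68123597  0.30615995]
 [ 0.67883942 -0.05721076  0.73205462 -1.32463238]
 [ 0.          0.          0.          1.        ]] ['image', 'fx', 'fy', 'cx', 'cy', 'world_to_cam', 'shot']
slide_base [([293.0, 252.0], 0.81)]
knob [([304.0, 212.0], 0.72)]
tray [([287.0, 246.0], 0.62
[... 923 characters left out ...]
190.0, 205.0], 0.92)]
knob [([295.0, 168.0], 0.44), ([214.0, 200.0], 0.42)]
tray [([213.0, 198.0], 0.79)]
lock_pin [([240.0, 189.0], 0.55)]
mixer [([295.0, 174.0], 0.81), ([209.0, 202.0], 0.34), ([192.0, 203.0], 0.2)]
pad_top [([292.0, 166.0], 0.67), ([293.0, 174.0], 0.16)]
bottle_short [([318.0, 154.0], 0.65), ([296.0, 166.0], 0.44)]
bottle_medium [([313.0, 189.0], 0.92), ([365.0, 190.0], 0.91), ([346.0, 192.0], 0.73)]
bottle_tall [([337.0, 165.0], 0.79)]
beaker [([354.0, 159.0], 0.96)]
wash_bottle [([146.0, 272.0], 0.91), ([190.0, 205.0], 0.53)]
dishes [([288.0, 232.0], 0.67)]
timer [([236.0, 273.0], 0.69)]
fork [([190.0, 206.0], 0.66)]
bore [([189.0, 204.0], 0.87), ([336.0, 165.0], 0.58)]
```

Run:
```python
import cv2,numpy as np
a=cv2.imread("pics/scene0.png")[130:300,60:430]
cv2.imwrite("pics/a.png",cv2.resize(a,(800,368),interpolation=2))
b=cv2.imread("pics/side0.png")[120:310,110:400]
cv2.imwrite("pics/b.png",cv2.resize(b,(800,524),interpolation=2))
```

```text
(no output)
```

View pics/a.png

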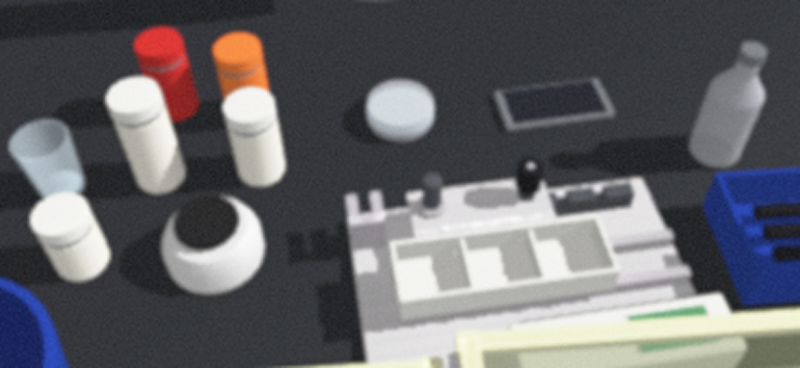

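View pics/b.png

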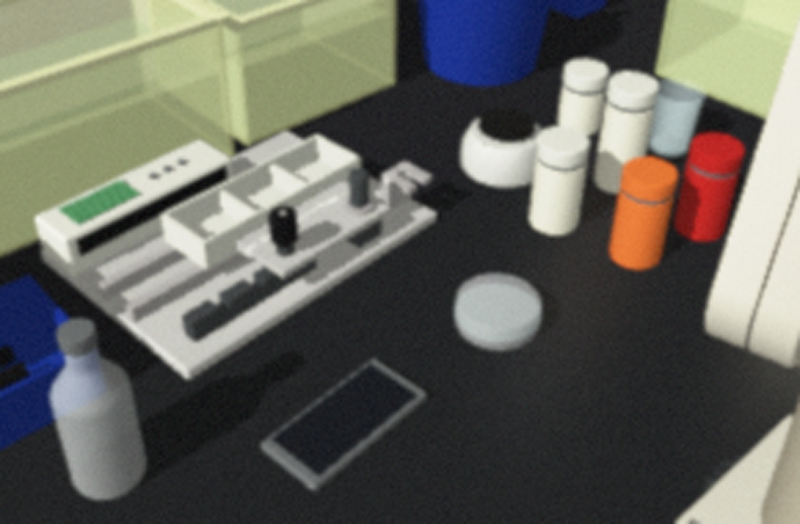

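Both views show all three white bottles (scene crop: short at lower left, tall in the middle, medium beside the dishes), with red and orange look-alikes near the robot. Next I fit the poses.

```bash
cat > h.py <<'E'
import numpy as np,cv2
from scipy.optimize import least_squares
from scipy.spatial.transform import Rotation as R
from workcell import ctrl,cams
def proj(f,P):
    P=np.atleast_2d(P); c=P@f["world_to_cam"][:3,:3].T+f["world_to_cam"][:3,3]
    return np.c_[f["cx"]+f["fx"]*c[:,0]/-c[:,2], f["cy"]-f["fy"]*c[:,1]/-c[:,2]]
def onplane(f,uv,z):
    M=f["world_to_cam"];uv=np.atleast_2d(uv)
    d=np.c_[(uv[:,0]-f["cx"])/f["fx"],-(uv[:,1]-f["cy"])/f["fy"],-np.ones(len(uv))]@M[:3,:3]
    o=-M[:3,:3].T@M[:3,3]
    return o+d*((z-o[2])/d[:,2])[:,None]
A=np.linspace(0,2*np.pi,40)
def cyl(x,y,r,z0,z1): return np.array([[x+r*np.cos(a),y+r*np.sin(a),z] for z in(z0,z1) for a in A])
def hullcen(p):
    m=cv2.moments(cv2.convexHull(p.astype(np.float32)));return np.array([m["m10"],m["m01"]])/m["m00"]
def fitcyl(obs,r,z0,z1):  # obs: [(frame, mask centroid)]
    x0=onplane(obs[0][0],obs[0][1],(z0+z1)/2)[0][:2]
    s=least_squares(lambda p:np.concatenate([hullcen(proj(f,cyl(*p,r,z0,z1)))-c for f,c in obs]),x0,diff_step=1e-4)
    return s.x,s.fun
def mask(label,f,near=None,rad=15):
    best=None
    for d in cams.regions_of(label,f):
        m=d["region"];c=np.argwhere(m).mean(0)[::-1]
        if near is None or np.hypot(*(c-near))<rad: return m,c,d["conf"]
    return None
def shift(x,y,z,psi=None):
    s=ctrl.state();Rm=R.from_rotvec(s["tcp_rot"]).as_matrix()
    cur=np.arctan2(Rm[1,0],Rm[0,0]); d=Rm.T@(np.array([x,y,z])-s["tcp_pos"])
    t=0 if psi is None else -((psi-cur+np.pi/2)%np.pi-np.pi/2)
    print("shift x %.4f y %.4f z %.4f turn %.3f | cur psi %.3f"%(*d,t,cur),"q1,q6",s["q"][[0,5]].round(2),"F",s["wrist_force"].round(1))
E
python3 - <<'E'
from h import *
F={n:cams.grab_frame(n) for n in("scene","side")}
np.set_printoptions(precision=4,suppress=True)
T=[("bottle_short",.029,0,.088,(96,240),(318,154)),("bottle_medium",.029,0,.115,(176,194),(313,189)),("bottle_tall",.029,0,.142,(128,190),(337,165)),
("mixer",.055,0,.05,(156,242),(295,174)),("pad_top",.036,.055,.063,(153,235),(292,166)),("beaker",.033,0,.085,(81,201),(354,159)),("dishes",.045,0,.03,(247,180),(288,232)),
("wash_bottle",.032,0,.17,(397,180),(146,272)),("lock_pin",.011,.058,.1,(259,224),(240,189)),("knob",.015,.068,.102,(304,212),(214,200))]
for l,r,a,b,p,q in T:
    o=[]
    for n,c in zip(F,(p,q)):
        m=mask(l,F[n],c)
        if m: o.append((F[n],m[1])); print("  ",n,m[1],m[0].sum(),"%.2f"%m[2],F[n]["image"][m[0]].mean(0))
        if m and l=="lock_pin": print(onplane(F[n],m[1],.075))
    if o: print(l,*fitcyl(o,r,a,b))
for n in F:
    m=mask("slide_base",F[n])
    if m: print(n,cv2.approxPolyDP(cv2.convexHull(np.argwhere(m[0])[:,::-1].astype(np.int32)),4,True).reshape(-1,2).tolist())
E
```

```text
scene [ 92.0572 239.3044] 979 0.83 [214.7242 219.6977 220.5271]
   side [320.8846 154.8582] 416 0.63 [188.2067 202.0312 201.7812]
bottle_short [ 0.5754 -0.3637] [ 0.0794 -0.1571 -0.0413 -0.5217]
   scene [177.0188 192.849 ] 960 0.88 [200.674  206.4281 207.5115]
   side [312.3588 184.8926] 680 0.57 [192.1441 206.5397 206.4824]
bottle_medium [ 0.4514 -0.1681] [ 0.1576 -0.1911  0.0373 -0.4968]
   scene [126.9198 191.9097] 1185 0.88 [197.9131 203.9316 205.0684]
   side [335.9774 165.1523] 663 0.73 [181.8597 196.7014 197.7496]
bottle_tall [ 0.456  -0.2935] [-0.2914  0.6287  0.1017  1.4746]
   scene [157.1779 242.865 ] 1608 0.63 [145.1175 144.8228 145.2836]
   side [291.4697 173.3205] 677 0.85 [148.4845 154.8168 154.1507]
mixer [ 0.5813 -0.2129] [ 0.249  -0.1411  0.1541 -0.7853]
   scene [154.2818 233.0757] 621 0.74 [56.7617 55.5427 56.3011]
   side [293.4158 164.8579] 190 0.54 [32.3842 34.0316 34.1316]
pad_top [ 0.5774 -0.2147] [ 0.1139 -0.1094  0.04   -0.4493]
   scene [ 81.343  203.1605] 866 0.79 [175.9515 168.4815 156.9503]
   side [354.45   161.4595] 420 0.60 [165.0738 168.6429 154.95
[... 335 characters left out ...]
271.1493] 1474 0.82 [127.3372 124.9878 121.2897]
wash_bottle [0.4583 0.4148] [ 1.9788 -6.824  -0.7894 -5.538 ]
   scene [259.1016 220.9572] 187 0.65 [115.8824 111.8449 111.4278]
[[0.5739 0.0352 0.075 ]]
   side [239.935  189.7154] 123 0.47 [92.6667 93.9756 92.3821]
[[0.5638 0.0404 0.075 ]]
lock_pin [0.5723 0.036 ] [ 0.3147 -1.7185 -0.6956 -2.8691]
   scene [304.1189 211.3784] 185 0.45 [56.8811 54.0432 54.7297]
   side [212.2734 201.2188] 128 0.59 [40.4453 41.2188 41.0703]
knob [0.561  0.1456] [ 0.1938  0.0086  0.2026 -0.1631]
scene [[396, 275], [267, 327], [229, 297], [220, 221], [301, 204], [355, 213]]
side [[266, 197], [180, 255], [128, 216], [123, 202], [171, 175], [212, 168], [261, 181]]
```

Fits are good to about 2–3 mm. Now I move over the slide for a close look with the wrist camera.

Run:
```python
from h import *
shift(.47,.07,.33,.1)
f=cams.grab_frame("wrist");M=f["world_to_cam"];s=ctrl.state()
Rm=R.from_rotvec(s["tcp_rot"]).as_matrix();o=-M[:3,:3].T@M[:3,3]
print("cam in tool",Rm.T@(o-s["tcp_pos"]),"look",Rm.T@-M[2,:3],f["fx"])
```

```text
shift x 0.4738 y -0.4635 z -0.0987 turn 0.125 | cur psi 0.225 q1,q6 [-1.35  1.57] F [-0.2 -0.1  0.5]
cam in tool [ 0.07385215  0.00074415 -0.14324204] look [-2.88708577e-01  5.78688564e-04  9.57416849e-01] 345.90281926411495
```

Request:
move_arm --plan '[{"x": 0.04, "y": -0.03, "z": -0.03, "turn": 0.125}, {"x": 0.607, "y": -0.464, "z": -0.05, "turn": 0.125}, {"x": 0.607, "y": -0.464, "z": -0.05, "turn": 0.125}, {"x": 0.607, "y": -0.464, "z": -0.05, "turn": 0.125}, {"x": 0.607, "y": -0.464, "z": -0.05, "turn": 0.125}, {"x": 0.607, "y": -0.464, "z": -0.05, "turn": 0.125}, {"x": 0.607, "y": -0.464, "z": -0.05, "turn": 0.125}, {"x": 0.607, "y": -0.464, "z": -0.05, "turn": 0.125}, {"x": 0.607, "y": -0.464, "z": -0.05, "turn": 0.125}, {"x": 0.607, "y": -0.464, "z": -0.05, "turn": 0.125}, {"x": 0.607, "y": -0.464, "z": -0.05, "turn": 0.125}, {"x": 0.607, "y": -0.464, "z": -0.05, "turn": 0.125}, {"x": 0.607, "y": -0.464, "z": -0.05, "turn": 0.125}, {"x": 0.607, "y": -0.464, "z": -0.05, "turn": 0.125}, {"x": 0.607, "y": -0.464, "z": -0.05, "turn": 0.125}, {"x": 0.607, "y": -0.464, "z": -0.05, "turn": 0.125}, {"x": 0.607, "y": -0.464, "z": -0.05, "turn": 0.125}]' --gripper 0.06 --force 40

```text
time: 4.97
tcp_pos: [0.6016, 0.0818, 0.282]
tcp_rot: [-3.121, -0.202, 0.001]
wrist_force: [-0.2, -0.5, -0.2]
opening: 0.0598
```

Run:
```python
from h import *
np.set_printoptions(precision=4,suppress=True)
f=cams.grab_frame("wrist");cv2.imwrite("pics/w0.png",f["image"])
cv2.imwrite("pics/w1.png",cv2.resize(f["image"],(800,600),interpolation=2))
for l,r,a,b in [("lock_pin",.011,.058,.1),("knob",.015,.068,.102)]:
    m=mask(l,f)
    if m: print(l,m[1],m[0].sum(),m[2],fitcyl([(f,m[1])],r,a,b)[0])
import pickle;pickle.dump(f,open("w0.pkl","wb"))
print(ctrl.state()["time"])
```

```text
lock_pin [296.4738 195.3741] 802 0.88 [0.5726 0.0378]
knob [191.6792 195.419 ] 907 0.66 [0.5599 0.1449]
5.125
```

View pics/w1.png

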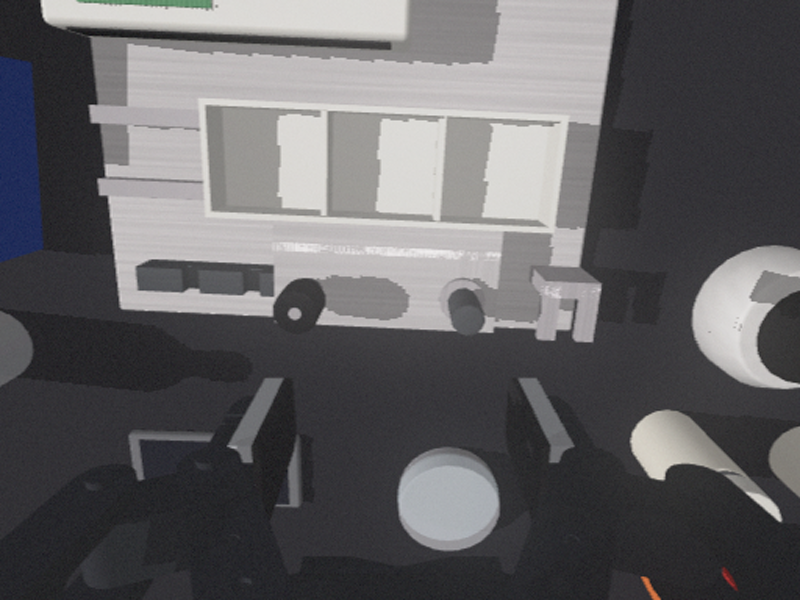

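The wrist view shows tray, knob (300,305), pin (465,305) and fork prongs (545–590, 270–340). I enlarge the fork for exact pixels.

Run:
```python
from h import *
import pickle
np.set_printoptions(precision=4,suppress=True)
f=pickle.load(open("w0.pkl","rb"))
cv2.imwrite("pics/w2.png",cv2.resize(f["image"][160:225,330:395],(780,780*65//65),interpolation=cv2.INTER_NEAREST)[:600])
c=np.array([(200,98),(569,116),(553,230),(207,216)])*.64
P=onplane(f,c,.07);print(P,P.mean(0))
for a,b in((0,1),(3,2)): d=P[a]-P[b];print(np.arctan2(-d[0],d[1]),np.linalg.norm(d))
```

```text
[[ 0.6804  0.2195  0.07  ]
 [ 0.6993 -0.0091  0.07  ]
 [ 0.6281 -0.0142  0.07  ]
 [ 0.6075  0.2132  0.07  ]] [0.6538 0.1024 0.07  ]
0.08236384890650401 0.22932511656184046
0.09061878416105397 0.2283379253439232
```

View pics/w2.png

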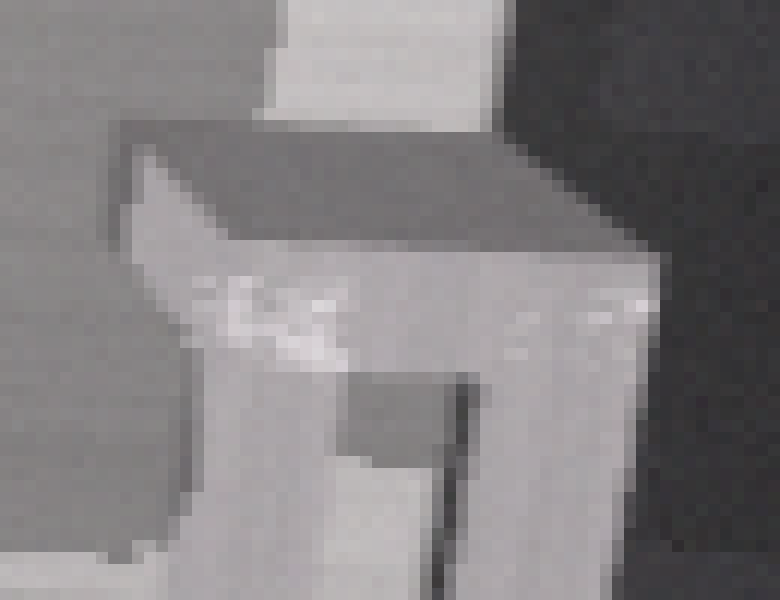

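Run:
```python
from h import *
import pickle
np.set_printoptions(precision=4,suppress=True)
f=pickle.load(open("w0.pkl","rb"))
Q=onplane(f,np.array([(347,375),(480,375),(330,500),(472,500)])/12+[329.5,159.5],.062);print(Q,np.linalg.norm(Q[0]-Q[1]))
b=Q[:2].mean(0)[:2];yaw=.087
fork=b-.011*np.array([np.cos(yaw),np.sin(yaw)]);print("back",b,"fork",fork)
shift(.5726,.0375,.15,yaw)
```

```text
[[ 0.5807 -0.0314  0.062 ]
 [ 0.5823 -0.0433  0.062 ]
 [ 0.5688 -0.0324  0.062 ]
 [ 0.5705 -0.0452  0.062 ]] 0.012050600807123665
back [ 0.5815 -0.0373] fork [ 0.5706 -0.0383]
shift x -0.0348 y 0.0424 z 0.1311 turn 0.043 | cur psi 0.130 q1,q6 [0.13 3.14] F [-0.3  0.6 -1.1]
```

Request:
move_arm --plan '[{"x": -0.035, "y": 0.042, "z": 0.08, "turn": -1.53}, {"x": -0.035, "y": 0.042, "z": 0.13, "turn": -1.53}, {"x": -0.035, "y": 0.042, "z": 0.13, "turn": -1.53}, {"x": -0.035, "y": 0.042, "z": 0.13, "turn": -1.53}, {"x": -0.035, "y": 0.042, "z": 0.13, "turn": -1.53}, {"x": -0.035, "y": 0.042, "z": 0.13, "turn": -1.53}, {"x": -0.035, "y": 0.042, "z": 0.13, "turn": -1.53}, {"x": -0.035, "y": 0.042, "z": 0.13, "turn": -1.53}, {"x": -0.035, "y": 0.042, "z": 0.13, "turn": -1.53}, {"x": -0.035, "y": 0.042, "z": 0.13, "turn": -1.53}, {"x": -0.035, "y": 0.042, "z": 0.13, "turn": -1.53}]' --gripper 0.046

```text
time: 6.5
tcp_pos: [0.5725, 0.0382, 0.1508]
tcp_rot: [-2.114, -2.309, -0.014]
wrist_force: [-0.2, 0.9, -0.6]
opening: 0.0457
```

```bash
cat > look.py <<'E'
from h import *
import sys
np.set_printoptions(precision=4,suppress=True)
f=cams.grab_frame("wrist");cv2.imwrite(f"pics/{sys.argv[1]}.png",cv2.resize(f["image"],(800,600),interpolation=2))
Z={"lock_pin":(.011,.058,.1),"knob":(.015,.068,.102),"bottle_short":(.029,0,.088),"bottle_medium":(.029,0,.115),"bottle_tall":(.029,0,.142),"pad_top":(.036,.055,.063)}
for l in sys.argv[2:]:
    m=mask(l,f)
    if m: print(l,m[1],m[0].sum(),m[2],fitcyl([(f,m[1])],*Z[l])[0])
    else: print(l,None)
E
python3 look.py p1 lock_pin knob; python3 -c "
from h import *
shift(.5727,.0376,.064,1.658)"
```

```text
lock_pin [249.5915 202.6445] 2076 0.72 [0.5685 0.0403]
knob [249.4768  22.9254] 2481 0.8 [0.5601 0.1426]
shift x -0.0019 y 0.0002 z 0.0867 turn 0.002 | cur psi 1.660 q1,q6 [0.06 1.54] F [-0.7  0.  -0.3]
```

View pics/p1.png

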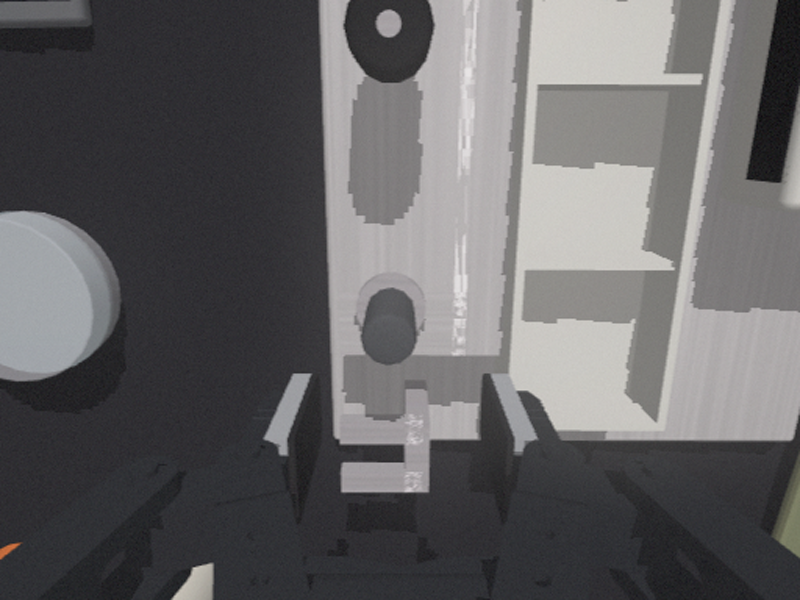

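Run:
```python
from h import *
np.set_printoptions(precision=4,suppress=True)
f=cams.grab_frame("wrist")
cv2.imwrite("pics/w3.png",cv2.resize(f["image"][225:325,200:300],(600,600),interpolation=cv2.INTER_NEAREST))
for l,p,z in [("pin top",(389,339),.1),("collar top",(390,304),.058),("slot edge L",(375,443),.062),("outer R",(375,492),.062),("backcol",(404,450),.062),("front",(341,490),.062),("back outer",(429,490),.062)]:
    print(l,onplane(f,np.array(p)*.64-.5,z))
```

```text
pin top [[0.5684 0.0367 0.1   ]]
collar top [[0.5678 0.0381 0.058 ]]
slot edge L [[ 0.5664 -0.0316  0.062 ]]
outer R [[ 0.5685 -0.0592  0.062 ]]
backcol [[ 0.5808 -0.0342  0.062 ]]
front [[ 0.5515 -0.0595  0.062 ]]
back outer [[ 0.5953 -0.0556  0.062 ]]
```

View pics/w3.png

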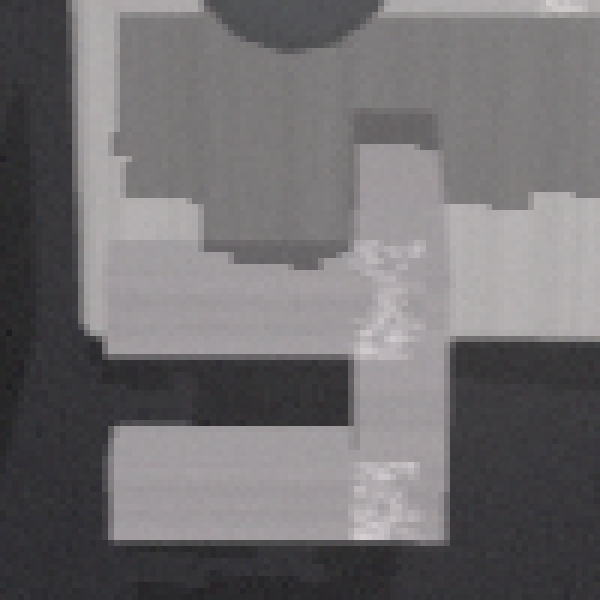

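Fork is at about (0.570, -0.039) and the pin at about (0.570, 0.0375). Descend and grip.

Request:
move_arm --plan '[{"x": -0.001, "y": -0.002, "z": 0.03, "turn": 0}, {"x": -0.001, "y": -0.002, "z": 0.06, "turn": 0}, {"x": -0.001, "y": -0.002, "z": 0.086, "turn": 0}, {"x": -0.001, "y": -0.002, "z": 0.086, "turn": 0}]'

```text
time: 7.2
tcp_pos: [0.5683, 0.0382, 0.0626]
tcp_rot: [-2.11, -2.307, -0.008]
wrist_force: [-0.1, -0.2, 0.5]
opening: 0.0459
```

Request:
move_arm --plan '[{"z": 0}, {"z": 0}, {"z": 0}, {"z": 0}, {"z": 0}, {"z": 0}]' --gripper 0.01 --force 40

```text
invalid input
```

Request:
move_arm --plan '[{"x": 0, "y": 0.001, "z": 0, "turn": 0}, {"x": 0, "y": 0.001, "z": 0, "turn": 0}, {"x": 0, "y": 0.001, "z": 0, "turn": 0}, {"x": 0, "y": 0.001, "z": 0, "turn": 0}, {"x": 0, "y": 0.001, "z": 0, "turn": 0}, {"x": 0, "y": 0.001, "z": 0, "turn": 0}]' --gripper 0.01 --force 40

```text
time: 7.95
tcp_pos: [0.5705, 0.0383, 0.0662]
tcp_rot: [-2.112, -2.31, -0.013]
wrist_force: [-6.0, -0.7, 3.3]
opening: 0.0207
```

Request:
move_arm --plan '[{"x": 0, "y": -0.001, "z": 0, "turn": 0}, {"x": 0, "y": -0.002, "z": 0, "turn": 0}, {"x": 0, "y": -0.002, "z": -0.01, "turn": 0}, {"x": 0, "y": -0.002, "z": -0.02, "turn": 0}, {"x": 0, "y": -0.002, "z": -0.03, "turn": 0}, {"x": 0, "y": -0.002, "z": -0.04, "turn": 0}, {"x": 0, "y": -0.002, "z": -0.05, "turn": 0}, {"x": 0, "y": -0.002, "z": -0.058, "turn": 0}, {"x": 0, "y": -0.002, "z": -0.058, "turn": 0}, {"x": 0, "y": -0.002, "z": -0.058, "turn": 0}]'

```text
time: 9.2
tcp_pos: [0.5693, 0.0374, 0.1224]
tcp_rot: [-2.112, -2.31, -0.014]
wrist_force: [0.5, 0.3, -1.0]
opening: 0.021
```

```bash
python3 look.py p2 knob; python3 -c "
from h import *
shift(.570,-.0394,.124,1.658)"
```

```text
knob [255.4759  19.0376] 2444 0.9 [0.5603 0.1385]
shift x -0.0765 y -0.0060 z -0.0029 turn 0.002 | cur psi 1.660 q1,q6 [0.06 1.54] F [-0.3 -0.5 -1.8]
```

View pics/p2.png

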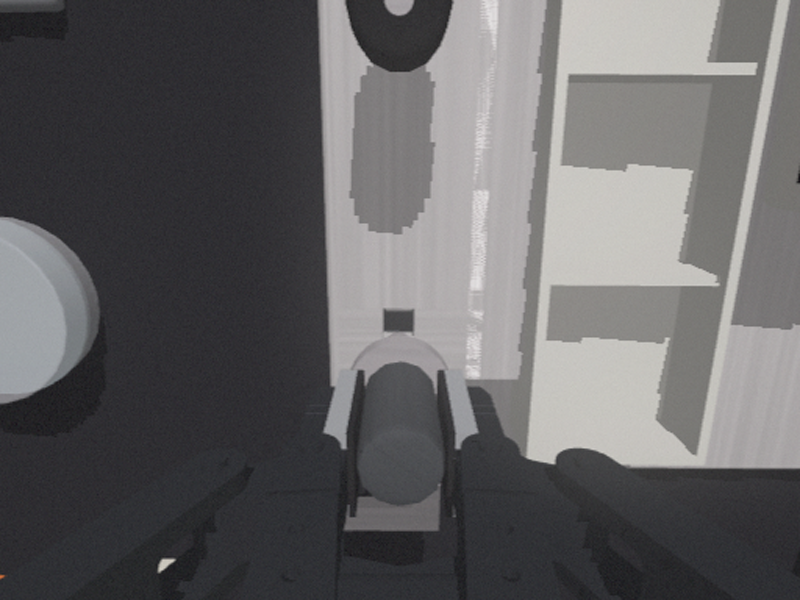

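Run:
```python
from h import *
np.set_printoptions(precision=4,suppress=True)
f=cams.grab_frame("wrist")
print("apron hole",onplane(f,np.array([(399,321)])*.64-.5,.052), "collar",onplane(f,np.array([(400,378)])*.64-.5,.115),ctrl.state()["tcp_pos"])
cv2.imwrite("pics/w4.png",f["image"])
```

```text
apron hole [[0.5686 0.0369 0.052 ]] collar [[0.5689 0.0396 0.115 ]] [0.5692 0.0373 0.1222]
```

Request:
move_arm --plan '[{"x": -0.03, "y": -0.003, "z": -0.003, "turn": 0}, {"x": -0.06, "y": -0.005, "z": -0.003, "turn": 0}, {"x": -0.0765, "y": -0.006, "z": -0.003, "turn": 0}, {"x": -0.0765, "y": -0.006, "z": -0.003, "turn": 0}, {"x": -0.0765, "y": -0.006, "z": -0.003, "turn": 0}, {"x": -0.0765, "y": -0.006, "z": 0.006, "turn": 0}, {"x": -0.0765, "y": -0.006, "z": 0.012, "turn": 0}, {"x": -0.0765, "y": -0.006, "z": 0.018, "turn": 0}, {"x": -0.0765, "y": -0.006, "z": 0.018, "turn": 0}]'

```text
time: 10.48
tcp_pos: [0.5697, -0.0388, 0.1027]
tcp_rot: [-2.111, -2.31, -0.012]
wrist_force: [0.7, 0.6, -1.0]
opening: 0.0212
```

Request:
move_arm --plan '[{"x": 0, "y": 0, "z": 0.008, "turn": 0}, {"x": 0, "y": 0, "z": 0.016, "turn": 0}, {"x": 0, "y": 0, "z": 0.023, "turn": 0}, {"x": 0, "y": 0, "z": 0.026, "turn": 0}, {"x": 0, "y": 0, "z": 0.026, "turn": 0}, {"x": 0, "y": 0, "z": 0.026, "turn": 0}]'

```text
time: 11.22
tcp_pos: [0.5706, -0.0388, 0.0779]
tcp_rot: [-2.113, -2.311, -0.015]
wrist_force: [0.2, 0.0, -1.7]
opening: 0.0207
```

Request:
move_arm --plan '[{"x": 0, "y": 0, "z": 0.001, "turn": 0}, {"x": 0, "y": 0, "z": 0.002, "turn": 0}, {"x": 0, "y": 0, "z": 0.002, "turn": 0}]'

```text
time: 11.6
tcp_pos: [0.5706, -0.0387, 0.0762]
tcp_rot: [-2.113, -2.311, -0.015]
wrist_force: [-2.6, -0.0, 2.4]
opening: 0.0206
```

Request:
move_arm --plan '[{"x": 0, "y": 0, "z": 0.0, "turn": 0}, {"x": 0, "y": 0, "z": 0.0, "turn": 0}, {"x": 0, "y": 0, "z": 0.0, "turn": 0}, {"x": 0, "y": 0, "z": 0, "turn": 0}, {"x": 0, "y": 0, "z": -0.04, "turn": 0}, {"x": 0, "y": 0, "z": -0.08, "turn": 0}, {"x": 0, "y": 0, "z": -0.08, "turn": 0}]' --gripper 0.046

```text
time: 12.48
tcp_pos: [0.5732, -0.04, 0.1596]
tcp_rot: [-2.117, -2.315, -0.022]
wrist_force: [1.4, -0.5, 0.1]
opening: 0.0462
```

```bash
python3 look.py p3 knob lock_pin; python3 -c "
from h import *
shift(.560,.142,.15,1.658)"
```

```text
knob None
lock_pin [251.3788 200.6584] 2067 0.68 [ 0.571  -0.0394]
shift x 0.1818 y 0.0064 z 0.0075 turn 0.002 | cur psi 1.660 q1,q6 [-0.08  1.4 ] F [ 0.5  0.3 -0.3]
```

View pics/p3.png

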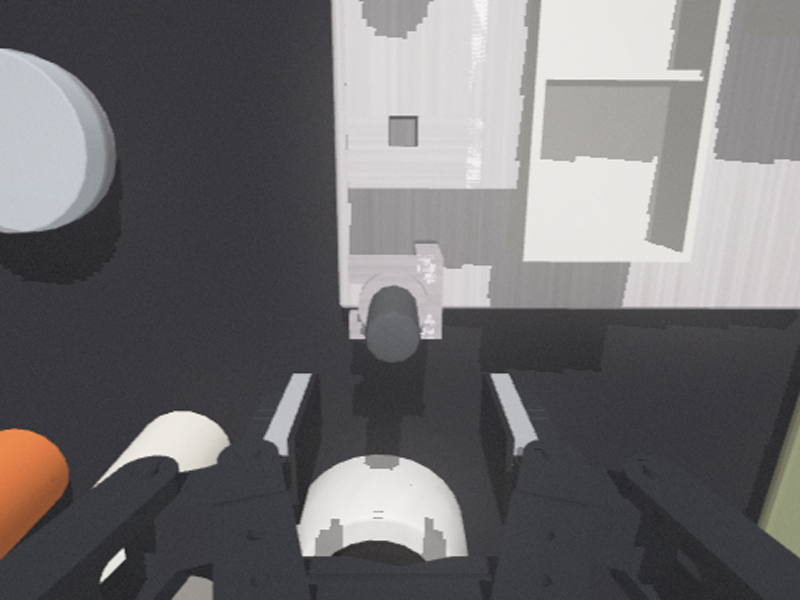

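The pin hangs upright in the fork at (392,325). Now to the knob.

Request:
move_arm --plan '[{"x": 0.05, "y": 0.002, "z": 0.0, "turn": 0}, {"x": 0.1, "y": 0.004, "z": 0.0, "turn": 0}, {"x": 0.15, "y": 0.005, "z": 0.0, "turn": 0}, {"x": 0.184, "y": 0.006, "z": 0.0, "turn": 0}, {"x": 0.184, "y": 0.006, "z": 0.0, "turn": 0}, {"x": 0.184, "y": 0.006, "z": 0.0, "turn": 0}]'

```text
time: 13.38
tcp_pos: [0.5592, 0.1435, 0.1569]
tcp_rot: [-2.112, -2.31, -0.01]
wrist_force: [-0.1, -0.5, 0.7]
opening: 0.0461
```

```bash
python3 look.py p4 knob; python3 -c "
from h import *
shift(.5605,.144,.068,1.658)"
```

```text
knob [256.847  202.6912] 2144 0.85 [0.5597 0.1455]
shift x -0.0001 y 0.0011 z 0.0895 turn 0.001 | cur psi 1.659 q1,q6 [0.24 1.73] F [ 0.7 -0.6  0.1]
```

Knob at (0.560, 0.1445). Descend and grip.

Request:
move_arm --plan '[{"x": 0.0005, "y": 0.0, "z": 0.03, "turn": 0}, {"x": 0.0005, "y": 0.0, "z": 0.06, "turn": 0}, {"x": 0.0005, "y": 0.0, "z": 0.089, "turn": 0}, {"x": 0.0005, "y": 0.0, "z": 0.089, "turn": 0}]'

```text
time: 13.98
tcp_pos: [0.5576, 0.1439, 0.0667]
tcp_rot: [-2.113, -2.306, -0.006]
wrist_force: [-0.5, 0.2, 0.4]
opening: 0.0461
```

Request:
move_arm --plan '[{"x": 0, "y": 0, "z": 0, "turn": 0}, {"x": 0, "y": 0, "z": 0, "turn": 0}, {"x": 0, "y": 0, "z": 0, "turn": 0}, {"x": 0, "y": 0, "z": 0, "turn": 0}, {"x": 0, "y": 0, "z": 0, "turn": 0}]' --gripper 0.015 --force 60

```text
time: 14.6
tcp_pos: [0.5593, 0.1452, 0.0704]
tcp_rot: [-2.113, -2.31, -0.013]
wrist_force: [-4.6, -2.9, 3.1]
opening: 0.0287
```

Request:
move_arm --plan '[{"x": 0, "y": -0.001, "z": -0.004, "turn": 0}, {"x": 0, "y": -0.001, "z": -0.009, "turn": 0}, {"x": 0, "y": -0.001, "z": -0.0135, "turn": 0}, {"x": 0, "y": -0.001, "z": -0.0135, "turn": 0}, {"x": 0, "y": -0.001, "z": -0.0135, "turn": 0}]'

```text
time: 15.22
tcp_pos: [0.5592, 0.1454, 0.0825]
tcp_rot: [-2.113, -2.311, -0.014]
wrist_force: [2.4, -2.1, -9.3]
opening: 0.0284
```

Request:
move_arm --plan '[{"x": 0.006, "y": 0, "z": 0, "turn": 0}, {"x": 0.014, "y": 0, "z": 0, "turn": 0}, {"x": 0.022, "y": 0, "z": 0, "turn": 0}, {"x": 0.03, "y": 0, "z": 0, "turn": 0}, {"x": 0.038, "y": 0, "z": 0, "turn": 0}, {"x": 0.045, "y": 0, "z": 0, "turn": 0}, {"x": 0.045, "y": 0, "z": 0, "turn": 0}, {"x": 0.045, "y": 0, "z": 0, "turn": 0}]'

```text
time: 16.23
tcp_pos: [0.5552, 0.1918, 0.0837]
tcp_rot: [-2.111, -2.311, -0.018]
wrist_force: [4.0, 1.8, -10.5]
opening: 0.0286
```

Request:
move_arm --plan '[{"x": -0.001, "y": 0, "z": 0.004, "turn": 0}, {"x": -0.001, "y": 0, "z": 0.008, "turn": 0}, {"x": -0.001, "y": 0, "z": 0.0125, "turn": 0}, {"x": -0.001, "y": 0, "z": 0.0125, "turn": 0}, {"x": -0.001, "y": 0, "z": 0.0125, "turn": 0}]'

```text
time: 16.85
tcp_pos: [0.5554, 0.1896, 0.0713]
tcp_rot: [-2.113, -2.311, -0.016]
wrist_force: [4.2, 2.3, -5.2]
opening: 0.0283
```

Request:
move_arm --plan '[{"x": 0, "y": 0, "z": 0.001, "turn": 0}, {"x": 0, "y": 0, "z": 0.001, "turn": 0}, {"x": 0, "y": 0, "z": 0.001, "turn": 0}, {"x": 0, "y": 0, "z": -0.04, "turn": 0}, {"x": 0, "y": 0, "z": -0.08, "turn": 0}, {"x": 0, "y": 0, "z": -0.12, "turn": 0}, {"x": 0, "y": 0, "z": -0.16, "turn": 0}, {"x": 0, "y": 0, "z": -0.16, "turn": 0}, {"x": 0, "y": 0, "z": -0.16, "turn": 0}]' --gripper 0.046

```text
time: 17.98
tcp_pos: [0.5548, 0.187, 0.2305]
tcp_rot: [-2.112, -2.31, -0.013]
wrist_force: [0.2, 0.3, 0.3]
opening: 0.046
```

```bash
python3 look.py p5 knob
python3 - <<'E'
from h import *
np.set_printoptions(precision=4,suppress=True)
F=[cams.grab_frame(n) for n in("scene","side")]
T=[("bottle_short",.029,0,.088,(92,239),(320,154)),("bottle_medium",.029,0,.115,(176,194),(313,186)),("bottle_tall",.029,0,.142,(127,191),(336,165)),("knob",.015,.068,.102,None,(200,205)),("lock_pin",.011,.068,.11,(230,224),(255,189))]
for l,r,a,b,p,q in T:
    o=[]
    for f,c in zip(F,(p,q)):
        m=mask(l,f,c) if c else None
        if m: o.append((f,m[1]))
    print(l,len(o),*(fitcyl(o,r,a,b) if o else ()))
shift(.5754,-.3637,.25,1.658)
E
```

```text
knob [257.7331 174.2591] 1154 0.6 [0.5561 0.1904]
bottle_short 2 [ 0.5748 -0.3645] [0.0608 0.1592 0.1786 0.1058]
bottle_medium 2 [ 0.4512 -0.1679] [ 0.3031  0.2439  0.3979 -0.2659]
bottle_tall 2 [ 0.4562 -0.2934] [-0.3702  0.4158 -0.0903  1.3954]
knob 1 [0.5821 0.1784] [ 0. -0.]
lock_pin 2 [ 0.5764 -0.0404] [ 0.1508 -1.7196 -0.9232 -2.8872]
shift x -0.5502 y -0.0291 z -0.0270 turn 0.002 | cur psi 1.660 q1,q6 [0.32 1.8 ] F [ 0.4 -0.7 -0.6]
```

View pics/p5.png

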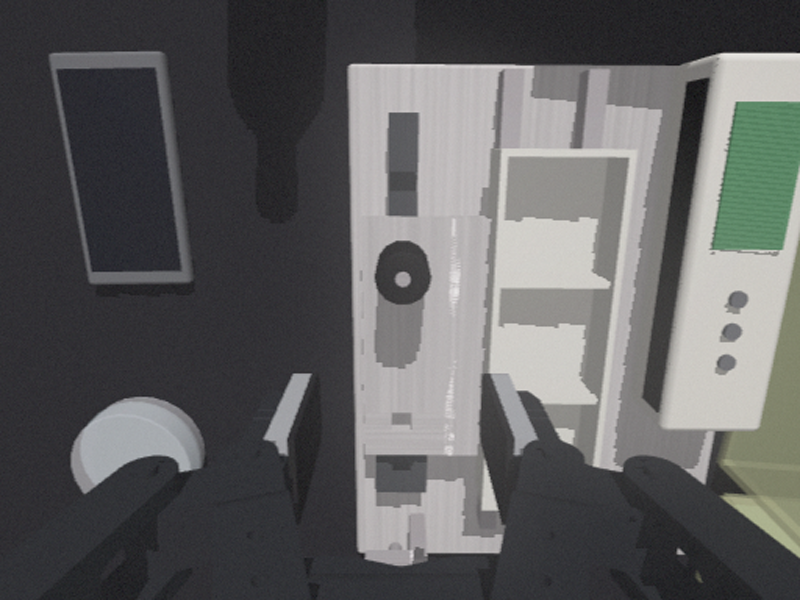

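Request:
move_arm --plan '[{"x": -0.06, "y": 0, "z": -0.02, "turn": 0}, {"x": -0.12, "y": 0, "z": -0.02, "turn": 0}, {"x": -0.18, "y": -0.01, "z": -0.02, "turn": 0}, {"x": -0.24, "y": -0.01, "z": -0.02, "turn": 0}, {"x": -0.3, "y": -0.015, "z": -0.02, "turn": 0}, {"x": -0.36, "y": -0.02, "z": -0.02, "turn": 0}, {"x": -0.42, "y": -0.025, "z": -0.02, "turn": 0}, {"x": -0.48, "y": -0.029, "z": -0.02, "turn": 0}, {"x": -0.53, "y": -0.029, "z": -0.01, "turn": 0}, {"x": -0.55, "y": -0.029, "z": 0.03, "turn": 0}, {"x": -0.55, "y": -0.029, "z": 0.04, "turn": 0}, {"x": -0.55, "y": -0.029, "z": 0.04, "turn": 0}, {"x": -0.55, "y": -0.029, "z": 0.04, "turn": 0}]' --gripper 0.085 --force 50

```text
time: 20.25
tcp_pos: [0.5764, -0.3616, 0.1853]
tcp_rot: [-2.112, -2.314, -0.015]
wrist_force: [-0.9, -0.0, 0.1]
opening: 0.0847
```

```bash
python3 look.py p6 bottle_short
python3 - <<'E'
from h import *
shift(.5750,-.364,.042,1.658)
p=cv2.imread("pics/p5.png")
E
```

```text
bottle_short [252.5745 187.2926] 5471 0.98 [ 0.5745 -0.3639]
shift x -0.0037 y -0.0020 z 0.1434 turn 0.004 | cur psi 1.662 q1,q6 [-0.57  0.91] F [-0.8 -0.1  0.5]
```

View pics/p6.png

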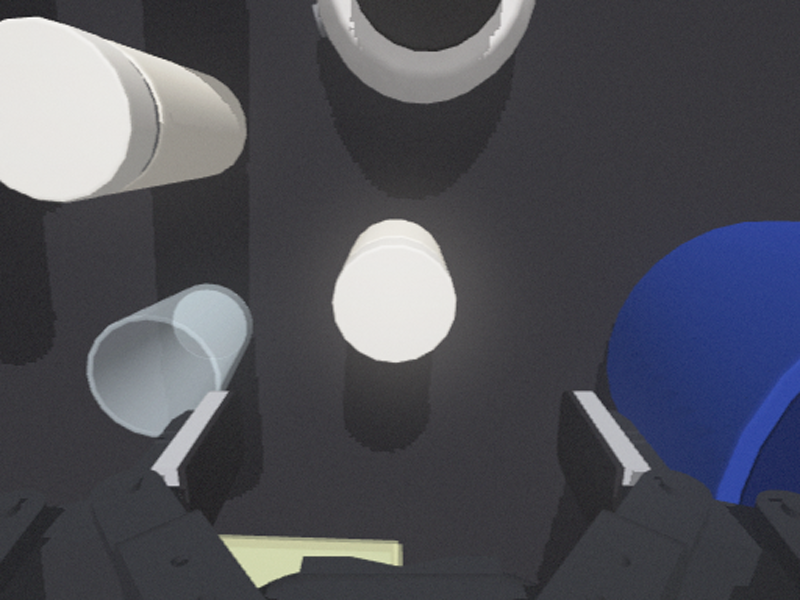

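Run:
```python
from h import *
np.set_printoptions(precision=4,suppress=True)
f=cams.grab_frame("wrist")
for z in(0,.05,.1,.15): print(z,onplane(f,np.array([(608,370),(640,290),(700,560)])*.64,z).round(3).tolist())
m=mask("bottle_short",f)
```

```text
0 [[0.721, -0.423, 0.0], [0.73, -0.367, 0.0], [0.819, -0.567, 0.0]]
0.05 [[0.698, -0.403, 0.05], [0.706, -0.356, 0.05], [0.781, -0.525, 0.05]]
0.1 [[0.675, -0.383, 0.1], [0.682, -0.344, 0.1], [0.743, -0.483, 0.1]]
0.15 [[0.652, -0.363, 0.15], [0.657, -0.332, 0.15], [0.706, -0.441, 0.15]]
```

Request:
move_arm --plan '[{"x": -0.003, "y": -0.002, "z": 0.04, "turn": 0}, {"x": -0.003, "y": -0.002, "z": 0.08, "turn": 0}, {"x": -0.003, "y": -0.002, "z": 0.115, "turn": 0}, {"x": -0.003, "y": -0.002, "z": 0.143, "turn": 0}, {"x": -0.003, "y": -0.002, "z": 0.143, "turn": 0}, {"x": -0.003, "y": -0.002, "z": 0.143, "turn": 0}]'

```text
time: 21.2
tcp_pos: [0.5743, -0.3642, 0.0417]
tcp_rot: [-2.114, -2.312, -0.015]
wrist_force: [0.2, -0.7, 0.9]
opening: 0.085
```

Request:
move_arm --plan '[{"x": 0, "y": 0, "z": 0, "turn": 0}, {"x": 0, "y": 0, "z": 0, "turn": 0}, {"x": 0, "y": 0, "z": 0, "turn": 0}, {"x": 0, "y": 0, "z": 0, "turn": 0}, {"x": 0, "y": 0, "z": 0, "turn": 0}]' --gripper 0.045 --force 60

```text
time: 21.82
tcp_pos: [0.5744, -0.3646, 0.0423]
tcp_rot: [-2.115, -2.313, -0.015]
wrist_force: [-1.0, -0.1, 6.3]
opening: 0.0569
```

Request:
move_arm --plan '[{"x": 0, "y": 0, "z": -0.03, "turn": 0}, {"x": 0, "y": 0, "z": -0.06, "turn": 0}, {"x": 0, "y": 0, "z": -0.09, "turn": 0}, {"x": 0.04, "y": 0.005, "z": -0.09, "turn": 0}, {"x": 0.08, "y": 0.01, "z": -0.09, "turn": 0}, {"x": 0.12, "y": 0.015, "z": -0.09, "turn": 0}, {"x": 0.1495, "y": 0.019, "z": -0.09, "turn": 0}, {"x": 0.1495, "y": 0.019, "z": -0.09, "turn": 0}, {"x": 0.1495, "y": 0.019, "z": -0.08, "turn": 0}, {"x": 0.1495, "y": 0.019, "z": -0.07, "turn": 0}, {"x": 0.1495, "y": 0.019, "z": -0.066, "turn": 0}, {"x": 0.1495, "y": 0.019, "z": -0.066, "turn": 0}]'

```text
time: 23.32
tcp_pos: [0.5784, -0.2145, 0.1072]
tcp_rot: [-2.113, -2.308, -0.013]
wrist_force: [1.0, 0.3, -2.7]
opening: 0.0567
```

Request:
move_arm --plan '[{"x": 0, "y": 0, "z": 0.003, "turn": 0}, {"x": 0, "y": 0, "z": 0.006, "turn": 0}, {"x": 0, "y": 0, "z": 0.009, "turn": 0}, {"x": 0, "y": 0, "z": 0.012, "turn": 0}, {"x": 0, "y": 0, "z": 0.012, "turn": 0}, {"x": 0, "y": 0, "z": 0.012, "turn": 0}]'

```text
time: 24.08
tcp_pos: [0.5795, -0.2144, 0.0974]
tcp_rot: [-2.114, -2.312, -0.014]
wrist_force: [-2.8, -0.2, 6.2]
opening: 0.057
```

Request:
move_arm --plan '[{"x": 0, "y": 0, "z": 0.002, "turn": 0}, {"x": 0, "y": 0, "z": 0.004, "turn": 0}, {"x": 0, "y": 0, "z": 0.005, "turn": 0}, {"x": 0, "y": 0, "z": 0.005, "turn": 0}]'

```text
time: 24.58
tcp_pos: [0.5795, -0.2145, 0.0951]
tcp_rot: [-2.115, -2.313, -0.015]
wrist_force: [-6.4, 0.6, 17.5]
opening: 0.0569
```

Force jumped to 17.5 N, so the pad is on its stop. Hold, then lift.

Request:
move_arm --plan '[{"x": 0, "y": 0, "z": 0.001, "turn": 0}, {"x": 0, "y": 0, "z": 0.001, "turn": 0}, {"x": 0, "y": 0, "z": 0.001, "turn": 0}, {"x": 0, "y": 0, "z": 0.001, "turn": 0}, {"x": 0, "y": 0, "z": 0.001, "turn": 0}, {"x": 0, "y": 0, "z": 0.001, "turn": 0}, {"x": 0, "y": 0, "z": 0.001, "turn": 0}, {"x": 0, "y": 0, "z": 0.001, "turn": 0}, {"x": 0, "y": 0, "z": 0.001, "turn": 0}, {"x": 0, "y": 0, "z": 0.001, "turn": 0}, {"x": 0, "y": 0, "z": 0.001, "turn": 0}, {"x": 0, "y": 0, "z": 0.001, "turn": 0}]'

```text
time: 26.08
tcp_pos: [0.5795, -0.2145, 0.0951]
tcp_rot: [-2.116, -2.313, -0.015]
wrist_force: [-7.5, 0.5, 22.9]
opening: 0.0567
```

Request:
move_arm --plan '[{"x": 0, "y": 0, "z": -0.01, "turn": 0}, {"x": 0, "y": 0, "z": -0.04, "turn": 0}, {"x": 0, "y": 0, "z": -0.08, "turn": 0}, {"x": 0, "y": 0, "z": -0.11, "turn": 0}, {"x": 0, "y": 0, "z": -0.11, "turn": 0}, {"x": 0, "y": 0, "z": -0.11, "turn": 0}]'

```text
time: 26.82
tcp_pos: [0.5785, -0.215, 0.1981]
tcp_rot: [-2.11, -2.309, -0.013]
wrist_force: [-0.7, -0.3, -2.8]
opening: 0.057
```

Run:
```python
from h import *
np.set_printoptions(precision=4,suppress=True)
F=[cams.grab_frame(n) for n in("scene","side")]
T=[("bottle_short",.029,.154,.242,None,None),("bottle_medium",.029,0,.115,(176,194),(313,186)),("bottle_tall",.029,0,.142,(127,191),(336,165))]
for l,r,a,b,p,q in T:
    o=[]
    for f,c in zip(F,(p,q)):
        m=mask(l,f,c)
        if m: o.append((f,m[1]))
    print(l,len(o),*(fitcyl(o,r,a,b) if o else ()))
print(ctrl.state()["tcp_pos"],ctrl.state()["time"])
p5=np.array([(499,149),(637,151),(610,288),(499,290)])
# tray centre guess and shifts
t=np.array([.6538,.1024])+.045*np.array([-.087,.996]);u=np.array([-.087,.996])
for k in(-.075,0,.075): print(k,t+k*u)
shift(*(t+.075*u),.205,1.658)
```

```text
bottle_short 2 [ 0.5856 -0.2045] [-0.9958 -1.9935 -2.4254 -0.9013]
bottle_medium 1 [ 0.4509 -0.166 ] [ 0. -0.]
bottle_tall 2 [ 0.4636 -0.3047] [ 0.2993  0.0194  0.2781 -0.7006]
[ 0.5791 -0.2153  0.1995] 27.225
-0.075 [0.6564 0.0725]
0 [0.6499 0.1472]
0.075 [0.6434 0.2219]
shift x 0.4298 y 0.1031 z 0.0007 turn 0.002 | cur psi 1.660 q1,q6 [-0.36  1.12] F [ 0.4  0.1 -2.6]
```

Request:
move_arm --plan '[{"x": 0.04, "y": 0.01, "z": 0, "turn": 0}, {"x": 0.09, "y": 0.022, "z": 0, "turn": 0}, {"x": 0.14, "y": 0.034, "z": 0, "turn": 0}, {"x": 0.19, "y": 0.046, "z": 0, "turn": 0}, {"x": 0.24, "y": 0.058, "z": 0, "turn": 0}, {"x": 0.29, "y": 0.07, "z": 0, "turn": 0}, {"x": 0.34, "y": 0.082, "z": 0, "turn": 0}, {"x": 0.36, "y": 0.094, "z": 0, "turn": 0}, {"x": 0.36, "y": 0.103, "z": 0, "turn": 0}, {"x": 0.36, "y": 0.103, "z": 0, "turn": 0}, {"x": 0.36, "y": 0.103, "z": 0, "turn": 0}]'

```text
time: 28.6
tcp_pos: [0.6495, 0.1508, 0.205]
tcp_rot: [-2.115, -2.308, -0.013]
wrist_force: [-0.7, 0.5, -2.3]
opening: 0.057
```

```bash
python3 look.py p7
python3 - <<'E'
from h import *
import pickle
f=cams.grab_frame("wrist");pickle.dump(f,open("w7.pkl","wb"));shift(.6434,.2219,.205,1.658)
E
```

```text
shift x 0.0711 y 0.0001 z 0.0013 turn 0.000 | cur psi 1.658 q1,q6 [0.22 1.71] F [-1.   0.5 -2.9]
```

View pics/p7.png

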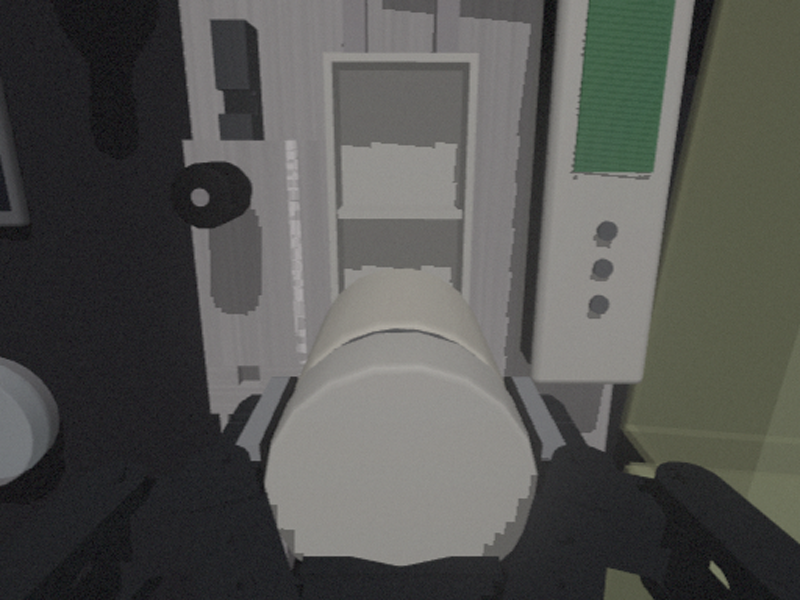

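Run:
```python
from h import *
import pickle
np.set_printoptions(precision=4,suppress=True)
f=pickle.load(open("w7.pkl","rb"))
P=onplane(f,np.array([(322,54),(480,54),(329,211),(473,211)])*.64-.5,.07);print(P)
print("width",np.linalg.norm(P[0]-P[1]),"rim mid",P[:2].mean(0),"div mid",P[2:].mean(0),"yaw",np.arctan2(*(P[1]-P[0])[[1,0]]))
a=P[:2].mean(0);b=P[2:].mean(0);u=np.array([-.087,.996,0])
print("centre from rim",a-.115*u,"from div",b-.0375*u, "bay",a-.04*u)
```

```text
[[0.6026 0.2589 0.07  ]
 [0.6775 0.2655 0.07  ]
 [0.6097 0.185  0.07  ]
 [0.6834 0.1914 0.07  ]]
width 0.07522045702147594 rim mid [0.6401 0.2622 0.07  ] div mid [0.6466 0.1882 0.07  ] yaw 0.08742488662209445
centre from rim [0.6501 0.1477 0.07  ] from div [0.6498 0.1508 0.07  ] bay [0.6436 0.2224 0.07  ]
```

Request:
move_arm --plan '[{"x": 0.04, "y": 0, "z": 0, "turn": 0}, {"x": 0.071, "y": 0, "z": 0, "turn": 0}, {"x": 0.071, "y": 0, "z": 0.0, "turn": 0}, {"x": 0.071, "y": 0, "z": 0.03, "turn": 0}, {"x": 0.071, "y": 0, "z": 0.06, "turn": 0}, {"x": 0.071, "y": 0, "z": 0.08, "turn": 0}, {"x": 0.071, "y": 0, "z": 0.095, "turn": 0}, {"x": 0.071, "y": 0, "z": 0.11, "turn": 0}, {"x": 0.071, "y": 0, "z": 0.12, "turn": 0}, {"x": 0.071, "y": 0, "z": 0.12, "turn": 0}]'

```text
time: 29.95
tcp_pos: [0.6426, 0.2245, 0.0853]
tcp_rot: [-2.112, -2.31, -0.012]
wrist_force: [0.3, 0.4, -1.9]
opening: 0.0568
```

Request:
move_arm --plan '[{"x": -0.001, "y": 0.0005, "z": 0.003, "turn": 0}, {"x": -0.001, "y": 0.0005, "z": 0.0055, "turn": 0}, {"x": -0.001, "y": 0.0005, "z": 0.0055, "turn": 0}, {"x": -0.001, "y": 0.0005, "z": 0.0055, "turn": 0}]'

```text
time: 30.45
tcp_pos: [0.6438, 0.2239, 0.0809]
tcp_rot: [-2.113, -2.311, -0.015]
wrist_force: [1.1, -0.2, -2.1]
opening: 0.0567
```

Request:
move_arm --plan '[{"x": -0.001, "y": 0, "z": 0.0015, "turn": 0}, {"x": -0.001, "y": 0, "z": 0.0015, "turn": 0}, {"x": -0.001, "y": 0, "z": 0.0015, "turn": 0}]'

```text
time: 30.82
tcp_pos: [0.644, 0.2235, 0.0803]
tcp_rot: [-2.112, -2.311, -0.017]
wrist_force: [-2.3, 1.7, 4.3]
opening: 0.0572
```

Request:
move_arm --plan '[{"x": 0, "y": 0, "z": 0, "turn": 0}, {"x": 0, "y": 0, "z": 0, "turn": 0}, {"x": 0, "y": 0, "z": 0, "turn": 0}, {"x": 0, "y": 0, "z": 0, "turn": 0}, {"x": 0, "y": 0, "z": -0.04, "turn": 0}, {"x": 0, "y": 0, "z": -0.08, "turn": 0}, {"x": 0, "y": 0, "z": -0.12, "turn": 0}, {"x": 0, "y": 0, "z": -0.15, "turn": 0}, {"x": 0, "y": 0, "z": -0.15, "turn": 0}, {"x": 0, "y": 0, "z": -0.15, "turn": 0}]' --gripper 0.085

```text
time: 32.08
tcp_pos: [0.6437, 0.2206, 0.228]
tcp_rot: [-2.112, -2.31, -0.012]
wrist_force: [0.2, -0.0, -1.2]
opening: 0.0852
```

```bash
cat > fit.py <<'E'
from h import *
import sys
np.set_printoptions(precision=4,suppress=True)
F=[cams.grab_frame(n) for n in("scene","side")]
Z={"bottle_short":(.029,.038,.126,.648,.2235),"bottle_medium":(.029,0,.115,.451,-.168),"bottle_tall":(.029,0,.142,.46,-.3),"orange":0}
for l in sys.argv[1:]:
    r,a,b,x,y=Z[l];o=[]
    for f in F:
        m=mask(l,f,proj(f,[x,y,(a+b)/2])[0],25)
        if m: o.append((f,m[1]))
    print(l,len(o),*(fitcyl(o,r,a,b) if o else ()))
E
python3 fit.py bottle_short bottle_medium bottle_tall
python3 -c "
from h import *
f=cams.grab_frame('wrist');cv2.imwrite('pics/p8.png',cv2.resize(f['image'],(800,600)))
shift(.4512,-.1679,.25,1.658)"
```

```text
bottle_short 2 [0.6442 0.2238] [-0.1985  1.5915  0.7485  2.6191]
bottle_medium 2 [ 0.4518 -0.1674] [ 0.1255 -0.3187 -0.0581 -0.5863]
bottle_tall 2 [ 0.4542 -0.2856] [ 2.9433  0.3904  2.823  -6.3176]
shift x -0.3696 y -0.2267 z -0.0261 turn 0.002 | cur psi 1.660 q1,q6 [0.32 1.81] F [-0.1 -0.  -0.4]
```

View pics/p8.png

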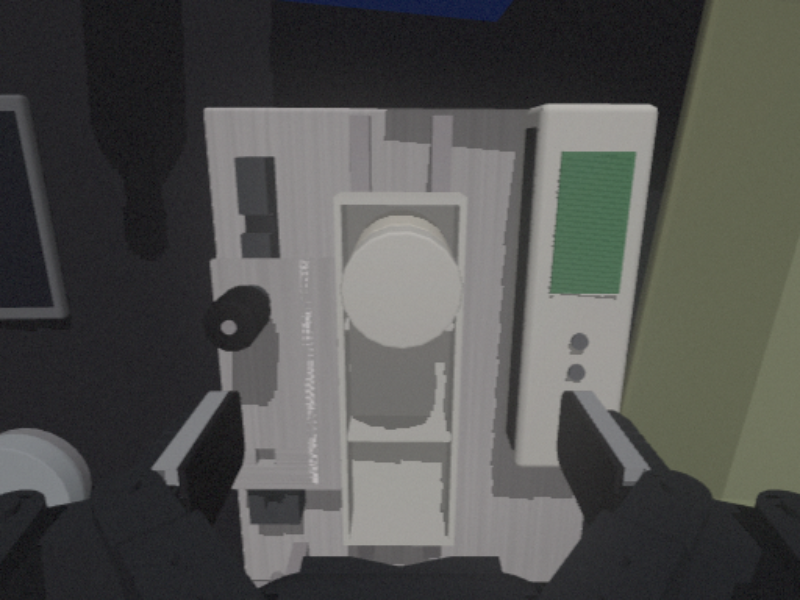

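Request:
move_arm --plan '[{"x": -0.045, "y": -0.028, "z": 0, "turn": 0}, {"x": -0.09, "y": -0.056, "z": 0, "turn": 0}, {"x": -0.135, "y": -0.084, "z": 0, "turn": 0}, {"x": -0.18, "y": -0.112, "z": 0, "turn": 0}, {"x": -0.225, "y": -0.14, "z": 0, "turn": 0}, {"x": -0.27, "y": -0.168, "z": 0, "turn": 0}, {"x": -0.315, "y": -0.195, "z": 0, "turn": 0}, {"x": -0.35, "y": -0.216, "z": 0, "turn": 0}, {"x": -0.37, "y": -0.227, "z": 0, "turn": 0}, {"x": -0.37, "y": -0.227, "z": 0, "turn": 0}, {"x": -0.37, "y": -0.227, "z": 0, "turn": 0}]'

```text
time: 33.9
tcp_pos: [0.4513, -0.1676, 0.2242]
tcp_rot: [-2.112, -2.311, -0.015]
wrist_force: [0.2, -0.1, -0.2]
opening: 0.0847
```

```bash
python3 look.py p9 bottle_medium bottle_tall
python3 - <<'E'
from h import *
np.set_printoptions(precision=4,suppress=True)
F=[cams.grab_frame(n) for n in("scene","side")]
for n,p,q in(("orange",(169,160),(346,192)),("red",(139,160),(365,190))):
    o=[]
    for f,c in zip(F,(p,q)):
        m=mask("bottle_medium",f,c)
        if m:o.append((f,m[1]))
    if o: print(n,len(o),*fitcyl(o,.029,0,.115))
shift(.4515,-.168,.060,1.658)
E
```

```text
bottle_medium [118.0267 262.3013] 2021 0.93 [ 0.3313 -0.2615]
bottle_tall [245.8417 306.7849] 6802 0.9 [ 0.4529 -0.2835]
orange 1 [ 0.3221 -0.1941] [-0.  0.]
red 2 [ 0.3296 -0.2842] [ 1.2536  1.6081  1.6923 -0.9985]
shift x -0.0027 y 0.0004 z 0.1640 turn 0.003 | cur psi 1.661 q1,q6 [-0.36  1.12] F [0.  0.9 0.1]
```

View pics/p9.png

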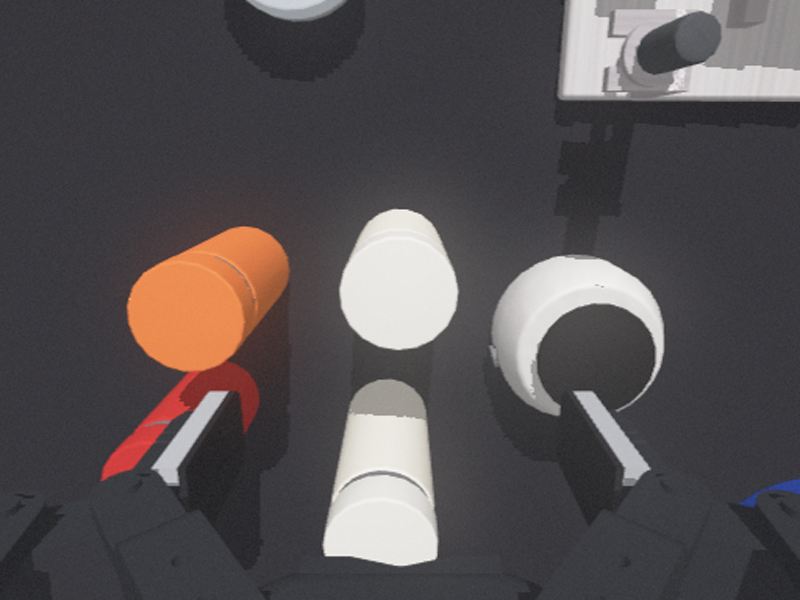

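Request:
move_arm --plan '[{"x": -0.001, "y": 0.0, "z": 0.04, "turn": 0}, {"x": -0.001, "y": 0.0, "z": 0.08, "turn": 0}, {"x": -0.001, "y": 0.0, "z": 0.12, "turn": 0}, {"x": -0.001, "y": 0.0, "z": 0.15, "turn": 0}, {"x": -0.001, "y": 0.0, "z": 0.164, "turn": 0}, {"x": -0.001, "y": 0.0, "z": 0.164, "turn": 0}]'

```text
time: 35.1
tcp_pos: [0.4504, -0.1665, 0.0596]
tcp_rot: [-2.111, -2.309, -0.013]
wrist_force: [0.4, 0.3, -0.0]
opening: 0.0852
```

Request:
move_arm --plan '[{"x": 0, "y": 0, "z": 0, "turn": 0}, {"x": 0, "y": 0, "z": 0, "turn": 0}, {"x": 0, "y": 0, "z": 0, "turn": 0}, {"x": 0, "y": 0, "z": 0, "turn": 0}, {"x": 0, "y": 0, "z": 0, "turn": 0}]' --gripper 0.045 --force 60

```text
time: 35.72
tcp_pos: [0.4517, -0.1672, 0.0617]
tcp_rot: [-2.115, -2.312, -0.016]
wrist_force: [-2.1, 0.1, 5.8]
opening: 0.0571
```

```bash
python3 -c "
from h import *
shift(.5795,-.2145,.145,1.658);print(ctrl.state()['tcp_pos'],ctrl.state()['opening'])"
```

```text
shift x -0.0575 y 0.1232 z -0.0838 turn 0.002 | cur psi 1.660 q1,q6 [-0.36  1.12] F [-2.1  0.1  5.8]
[ 0.45171743 -0.16716789  0.06168733] 0.05712023283410678
```

Request:
move_arm --plan '[{"x": 0, "y": 0, "z": -0.03, "turn": 0}, {"x": 0, "y": 0, "z": -0.06, "turn": 0}, {"x": 0, "y": 0, "z": -0.092, "turn": 0}, {"x": 0, "y": 0, "z": -0.092, "turn": 0}, {"x": -0.019, "y": 0.041, "z": -0.092, "turn": 0}, {"x": -0.038, "y": 0.082, "z": -0.092, "turn": 0}, {"x": -0.0575, "y": 0.123, "z": -0.092, "turn": 0}, {"x": -0.0575, "y": 0.123, "z": -0.092, "turn": 0}, {"x": -0.0575, "y": 0.123, "z": -0.08, "turn": 0}, {"x": -0.0575, "y": 0.123, "z": -0.07, "turn": 0}, {"x": -0.0575, "y": 0.123, "z": -0.065, "turn": 0}, {"x": -0.0575, "y": 0.123, "z": -0.065, "turn": 0}]'

```text
time: 37.22
tcp_pos: [0.5775, -0.2135, 0.1246]
tcp_rot: [-2.112, -2.31, -0.013]
wrist_force: [-2.8, 0.7, 2.4]
opening: 0.0568
```

Request:
move_arm --plan '[{"x": 0, "y": 0, "z": 0.004, "turn": 0}, {"x": 0, "y": 0, "z": 0.008, "turn": 0}, {"x": 0, "y": 0, "z": 0.012, "turn": 0}, {"x": 0, "y": 0, "z": 0.014, "turn": 0}, {"x": 0, "y": 0, "z": 0.014, "turn": 0}, {"x": 0, "y": 0, "z": 0.014, "turn": 0}]'

```text
time: 37.98
tcp_pos: [0.5788, -0.2141, 0.1144]
tcp_rot: [-2.115, -2.313, -0.016]
wrist_force: [-8.0, 1.0, 19.2]
opening: 0.0569
```

Request:
move_arm --plan '[{"x": 0, "y": 0, "z": 0.001, "turn": 0}, {"x": 0, "y": 0, "z": 0.001, "turn": 0}, {"x": 0, "y": 0, "z": 0.001, "turn": 0}, {"x": 0, "y": 0, "z": 0.001, "turn": 0}, {"x": 0, "y": 0, "z": 0.001, "turn": 0}, {"x": 0, "y": 0, "z": 0.001, "turn": 0}, {"x": 0, "y": 0, "z": 0.001, "turn": 0}, {"x": 0, "y": 0, "z": 0.001, "turn": 0}, {"x": 0, "y": 0, "z": 0.001, "turn": 0}, {"x": 0, "y": 0, "z": 0.001, "turn": 0}, {"x": 0, "y": 0, "z": 0.001, "turn": 0}, {"x": 0, "y": 0, "z": 0.001, "turn": 0}]'

```text
time: 39.48
tcp_pos: [0.5788, -0.2142, 0.1143]
tcp_rot: [-2.116, -2.313, -0.016]
wrist_force: [-10.5, 2.5, 23.4]
opening: 0.0568
```

Request:
move_arm --plan '[{"x": 0, "y": 0, "z": -0.01, "turn": 0}, {"x": 0, "y": 0, "z": -0.04, "turn": 0}, {"x": 0, "y": 0, "z": -0.08, "turn": 0}, {"x": 0, "y": 0, "z": -0.115, "turn": 0}, {"x": 0, "y": 0, "z": -0.115, "turn": 0}, {"x": 0, "y": 0, "z": -0.115, "turn": 0}]'

```text
time: 40.22
tcp_pos: [0.5785, -0.2151, 0.2226]
tcp_rot: [-2.111, -2.309, -0.013]
wrist_force: [0.7, 0.4, -2.9]
opening: 0.0567
```

```bash
python3 -c "
from h import *
shift(.6499,.1485,.22,1.658);print(ctrl.state()['tcp_pos'],ctrl.state()['opening'])"
```

```text
shift x 0.3557 y 0.1036 z 0.0077 turn 0.002 | cur psi 1.660 q1,q6 [-0.36  1.12] F [ 0.7  0.4 -2.9]
[ 0.57847465 -0.21512629  0.22255679] 0.05668963968551181
```

Request:
move_arm --plan '[{"x": 0.05, "y": 0.015, "z": 0, "turn": 0}, {"x": 0.1, "y": 0.03, "z": 0, "turn": 0}, {"x": 0.15, "y": 0.045, "z": 0, "turn": 0}, {"x": 0.2, "y": 0.06, "z": 0, "turn": 0}, {"x": 0.25, "y": 0.075, "z": 0, "turn": 0}, {"x": 0.3, "y": 0.09, "z": 0, "turn": 0}, {"x": 0.34, "y": 0.1, "z": 0, "turn": 0}, {"x": 0.3555, "y": 0.1035, "z": 0, "turn": 0}, {"x": 0.3555, "y": 0.1035, "z": 0, "turn": 0}, {"x": 0.3555, "y": 0.1035, "z": 0, "turn": 0}, {"x": 0.3555, "y": 0.1035, "z": 0.04, "turn": 0}, {"x": 0.3555, "y": 0.1035, "z": 0.06, "turn": 0}, {"x": 0.3555, "y": 0.1035, "z": 0.06, "turn": 0}]'

```text
time: 41.85
tcp_pos: [0.6485, 0.1466, 0.167]
tcp_rot: [-2.114, -2.306, -0.007]
wrist_force: [0.5, -0.4, -2.6]
opening: 0.0568
```

```bash
python3 -c "
from h import *
shift(.6500,.1485,.103,1.658);print(ctrl.state()['tcp_pos'],ctrl.state()['opening'])"
```

```text
shift x 0.0009 y 0.0020 z 0.0640 turn -0.000 | cur psi 1.658 q1,q6 [0.22 1.7 ] F [ 0.5 -0.4 -2.6]
[0.64849129 0.14657406 0.1669851 ] 0.0568189506132138
```

Request:
move_arm --plan '[{"x": 0.001, "y": 0.001, "z": 0.02, "turn": 0}, {"x": 0.001, "y": 0.001, "z": 0.035, "turn": 0}, {"x": 0.001, "y": 0.001, "z": 0.05, "turn": 0}, {"x": 0.001, "y": 0.001, "z": 0.06, "turn": 0}, {"x": 0.001, "y": 0.001, "z": 0.063, "turn": 0}, {"x": 0.001, "y": 0.001, "z": 0.063, "turn": 0}, {"x": 0.001, "y": 0.001, "z": 0.063, "turn": 0}]'

```text
time: 42.72
tcp_pos: [0.6512, 0.151, 0.1069]
tcp_rot: [-2.113, -2.311, -0.016]
wrist_force: [0.9, 0.4, -1.8]
opening: 0.0574
```

Request:
move_arm --plan '[{"x": -0.002, "y": -0.001, "z": 0.003, "turn": 0}, {"x": -0.002, "y": -0.001, "z": 0.006, "turn": 0}, {"x": -0.002, "y": -0.001, "z": 0.0075, "turn": 0}, {"x": -0.002, "y": -0.001, "z": 0.0075, "turn": 0}]'

```text
time: 43.22
tcp_pos: [0.6499, 0.1488, 0.0998]
tcp_rot: [-2.113, -2.311, -0.015]
wrist_force: [-2.4, -0.4, 5.5]
opening: 0.0566
```

Request:
move_arm --plan '[{"x": 0, "y": 0, "z": 0, "turn": 0}, {"x": 0, "y": 0, "z": 0, "turn": 0}, {"x": 0, "y": 0, "z": 0, "turn": 0}, {"x": 0, "y": 0, "z": 0, "turn": 0}, {"x": 0, "y": 0, "z": -0.04, "turn": 0}, {"x": 0, "y": 0, "z": -0.08, "turn": 0}, {"x": 0, "y": 0, "z": -0.12, "turn": 0}, {"x": 0, "y": 0, "z": -0.15, "turn": 0}, {"x": 0, "y": 0, "z": -0.15, "turn": 0}, {"x": 0, "y": 0, "z": -0.15, "turn": 0}]' --gripper 0.085

```text
time: 44.48
tcp_pos: [0.6498, 0.1467, 0.2474]
tcp_rot: [-2.112, -2.31, -0.012]
wrist_force: [0.4, -0.1, -0.6]
opening: 0.0853
```

```bash
python3 fit.py bottle_tall
python3 - <<'E'
from h import *
np.set_printoptions(precision=4,suppress=True)
F=[cams.grab_frame(n) for n in("scene","side")]
o=[]
for l,z0,z1,r in(("bottle_tall",0,.142,.029),("beaker",0,.085,.033),("bottle_medium",.038,.153,.029),("bottle_short",.038,.126,.029)):
    for f in F:
        for d in cams.regions_of(l,f)[:3]:
            m=d["region"];c=np.argwhere(m).mean(0)[::-1];print(l,f["shot"],c,m.sum(),"%.2f"%d["conf"],fitcyl([(f,c)],r,z0,z1)[0])
shift(.4600,-.30,.25,1.658)
E
```

```text
bottle_tall 2 [ 0.4557 -0.2898] [ 1.11    0.8567  1.4701 -1.5142]
bottle_tall 30 [126.9397 191.8834] 1244 0.78 [ 0.4538 -0.2931]
bottle_tall 31 [334.0574 168.7556] 401 0.84 [ 0.452  -0.2772]
beaker 30 [ 81.4958 203.6631] 944 0.66 [ 0.4558 -0.4166]
beaker 31 [193.3596 182.394 ] 698 0.38 [0.7324 0.0994]
bottle_medium 30 [171.4327 166.7376] 869 0.85 [ 0.3916 -0.1812]
bottle_medium 30 [136.758  162.7338] 785 0.73 [ 0.3685 -0.2746]
bottle_medium 30 [313.6018 236.2493] 1095 0.63 [0.6468 0.1496]
bottle_medium 31 [341.8293 196.8988] 662 0.70 [ 0.319  -0.1362]
bottle_short 30 [344.9055 236.0573] 942 0.91 [0.6405 0.225 ]
bottle_short 31 [172.1695 196.661 ] 531 0.65 [0.6583 0.2196]
shift x -0.4279 y -0.2294 z -0.0073 turn 0.002 | cur psi 1.660 q1,q6 [0.22 1.7 ] F [-0.4 -0.8  0.2]
```

Request:
move_arm --plan '[{"x": -0.05, "y": -0.028, "z": 0, "turn": 0}, {"x": -0.1, "y": -0.055, "z": 0, "turn": 0}, {"x": -0.15, "y": -0.083, "z": 0, "turn": 0}, {"x": -0.2, "y": -0.11, "z": 0, "turn": 0}, {"x": -0.25, "y": -0.138, "z": 0, "turn": 0}, {"x": -0.3, "y": -0.166, "z": 0, "turn": 0}, {"x": -0.35, "y": -0.194, "z": 0, "turn": 0}, {"x": -0.4, "y": -0.222, "z": 0, "turn": 0}, {"x": -0.42, "y": -0.233, "z": 0, "turn": 0}, {"x": -0.42, "y": -0.233, "z": 0, "turn": 0}, {"x": -0.42, "y": -0.233, "z": 0, "turn": 0}]'

```text
time: 46.55
tcp_pos: [0.4559, -0.2918, 0.2429]
tcp_rot: [-2.112, -2.311, -0.015]
wrist_force: [0.3, 0.0, -0.1]
opening: 0.0852
```

```bash
python3 look.py p10 bottle_tall; python3 fit.py bottle_tall
python3 - <<'E'
from h import *
shift(.456,-.293,.086,1.658)
E
```

```text
bottle_tall [252.0281 181.9467] 5668 0.67 [ 0.453  -0.2922]
bottle_tall 2 [ 0.4577 -0.2931] [-0.5332 -0.0589 -0.5065  1.1813]
shift x -0.0037 y -0.0001 z 0.1568 turn 0.004 | cur psi 1.662 q1,q6 [-0.57  0.9 ] F [-0.5 -0.1  0.9]
```

View pics/p10.png

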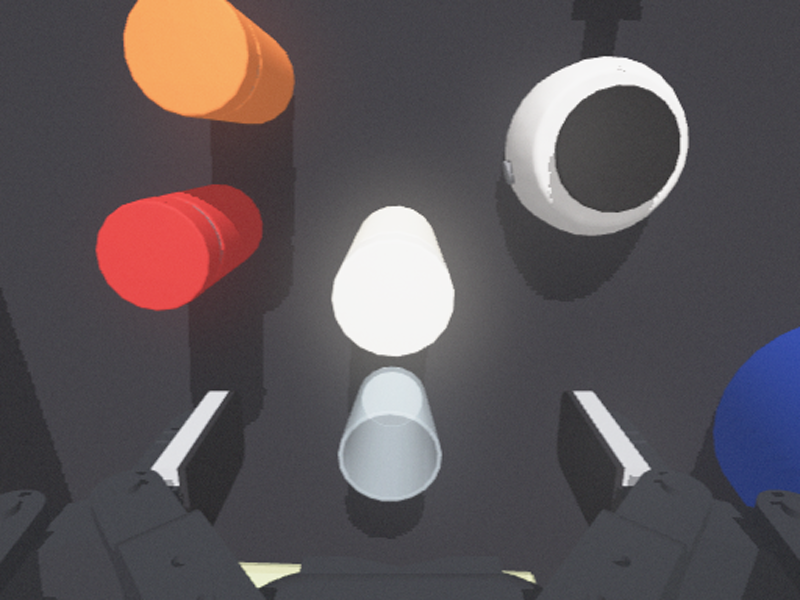

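Request:
move_arm --plan '[{"x": -0.002, "y": -0.001, "z": 0.04, "turn": 0}, {"x": -0.002, "y": -0.001, "z": 0.08, "turn": 0}, {"x": -0.002, "y": -0.001, "z": 0.12, "turn": 0}, {"x": -0.002, "y": -0.001, "z": 0.145, "turn": 0}, {"x": -0.002, "y": -0.001, "z": 0.157, "turn": 0}, {"x": -0.002, "y": -0.001, "z": 0.157, "turn": 0}]'

```text
time: 47.6
tcp_pos: [0.4544, -0.2918, 0.0854]
tcp_rot: [-2.111, -2.31, -0.014]
wrist_force: [0.2, -0.0, -0.3]
opening: 0.0852
```

Request:
move_arm --plan '[{"x": 0, "y": 0, "z": 0, "turn": 0}, {"x": 0, "y": 0, "z": 0, "turn": 0}, {"x": 0, "y": 0, "z": 0, "turn": 0}, {"x": 0, "y": 0, "z": 0, "turn": 0}, {"x": 0, "y": 0, "z": 0, "turn": 0}]' --gripper 0.045 --force 60

```text
time: 48.22
tcp_pos: [0.4548, -0.2929, 0.0875]
tcp_rot: [-2.114, -2.312, -0.014]
wrist_force: [-2.5, 0.3, 5.4]
opening: 0.0571
```

```bash
python3 -c "
from h import *
shift(.5795,-.2145,.17,1.658);print(ctrl.state()['tcp_pos'],ctrl.state()['opening'])"
```

```text
shift x 0.0680 y 0.1312 z -0.0816 turn 0.002 | cur psi 1.660 q1,q6 [-0.58  0.9 ] F [-2.5  0.3  5.4]
[ 0.45478141 -0.29289161  0.08754024] 0.0571209896829757
```

Request:
move_arm --plan '[{"x": 0, "y": 0, "z": -0.03, "turn": 0}, {"x": 0, "y": 0, "z": -0.06, "turn": 0}, {"x": 0, "y": 0, "z": -0.092, "turn": 0}, {"x": 0, "y": 0, "z": -0.092, "turn": 0}, {"x": 0.02, "y": 0.04, "z": -0.092, "turn": 0}, {"x": 0.045, "y": 0.085, "z": -0.092, "turn": 0}, {"x": 0.068, "y": 0.131, "z": -0.092, "turn": 0}, {"x": 0.068, "y": 0.131, "z": -0.092, "turn": 0}, {"x": 0.068, "y": 0.131, "z": -0.08, "turn": 0}, {"x": 0.068, "y": 0.131, "z": -0.07, "turn": 0}, {"x": 0.068, "y": 0.131, "z": -0.065, "turn": 0}, {"x": 0.068, "y": 0.131, "z": -0.065, "turn": 0}]'

```text
time: 49.72
tcp_pos: [0.5781, -0.2142, 0.1515]
tcp_rot: [-2.113, -2.308, -0.013]
wrist_force: [-0.4, 0.3, -2.9]
opening: 0.0568
```

Request:
move_arm --plan '[{"x": 0, "y": 0, "z": 0.004, "turn": 0}, {"x": 0, "y": 0, "z": 0.008, "turn": 0}, {"x": 0, "y": 0, "z": 0.012, "turn": 0}, {"x": 0, "y": 0, "z": 0.014, "turn": 0}, {"x": 0, "y": 0, "z": 0.014, "turn": 0}, {"x": 0, "y": 0, "z": 0.014, "turn": 0}]'

```text
time: 50.48
tcp_pos: [0.5793, -0.2142, 0.1403]
tcp_rot: [-2.115, -2.312, -0.014]
wrist_force: [-5.1, -0.6, 11.1]
opening: 0.0569
```

Nearly at the stop. Press 2 mm further to be sure, and hold.

Request:
move_arm --plan '[{"x": 0, "y": 0, "z": 0.001, "turn": 0}, {"x": 0, "y": 0, "z": 0.002, "turn": 0}, {"x": 0, "y": 0, "z": 0.002, "turn": 0}, {"x": 0, "y": 0, "z": 0.002, "turn": 0}]'

```text
time: 50.98
tcp_pos: [0.5793, -0.2143, 0.1402]
tcp_rot: [-2.116, -2.313, -0.015]
wrist_force: [-7.5, 1.1, 19.8]
opening: 0.0569
```

Request:
move_arm --plan '[{"x": 0, "y": 0, "z": 0.001, "turn": 0}, {"x": 0, "y": 0, "z": 0.001, "turn": 0}, {"x": 0, "y": 0, "z": 0.001, "turn": 0}, {"x": 0, "y": 0, "z": 0.001, "turn": 0}, {"x": 0, "y": 0, "z": 0.001, "turn": 0}, {"x": 0, "y": 0, "z": 0.001, "turn": 0}, {"x": 0, "y": 0, "z": 0.001, "turn": 0}, {"x": 0, "y": 0, "z": 0.001, "turn": 0}, {"x": 0, "y": 0, "z": 0.001, "turn": 0}, {"x": 0, "y": 0, "z": 0.001, "turn": 0}, {"x": 0, "y": 0, "z": 0.001, "turn": 0}, {"x": 0, "y": 0, "z": 0.001, "turn": 0}]'

```text
time: 52.48
tcp_pos: [0.5793, -0.2144, 0.1401]
tcp_rot: [-2.117, -2.314, -0.015]
wrist_force: [-9.2, -0.1, 22.6]
opening: 0.0571
```

Request:
move_arm --plan '[{"x": 0, "y": 0, "z": -0.01, "turn": 0}, {"x": 0, "y": 0, "z": -0.04, "turn": 0}, {"x": 0, "y": 0, "z": -0.08, "turn": 0}, {"x": 0, "y": 0, "z": -0.12, "turn": 0}, {"x": 0, "y": 0, "z": -0.12, "turn": 0}, {"x": 0, "y": 0, "z": -0.12, "turn": 0}]'

```text
time: 53.22
tcp_pos: [0.5789, -0.2148, 0.2526]
tcp_rot: [-2.111, -2.309, -0.013]
wrist_force: [-0.2, 0.3, -3.5]
opening: 0.0568
```

```bash
python3 -c "
from h import *
shift(.6565,.0735,.25,1.658);print(ctrl.state()['tcp_pos'],ctrl.state()['opening'])"
```

```text
shift x 0.2801 y 0.1031 z 0.0067 turn 0.002 | cur psi 1.660 q1,q6 [-0.36  1.12] F [-0.2  0.3 -3.5]
[ 0.57893724 -0.21479249  0.25264626] 0.056770039448635845
```

Request:
move_arm --plan '[{"x": 0.045, "y": 0.017, "z": 0, "turn": 0}, {"x": 0.09, "y": 0.033, "z": 0, "turn": 0}, {"x": 0.135, "y": 0.05, "z": 0, "turn": 0}, {"x": 0.18, "y": 0.066, "z": 0, "turn": 0}, {"x": 0.225, "y": 0.083, "z": 0, "turn": 0}, {"x": 0.265, "y": 0.098, "z": 0, "turn": 0}, {"x": 0.28, "y": 0.103, "z": 0, "turn": 0}, {"x": 0.28, "y": 0.103, "z": 0, "turn": 0}, {"x": 0.28, "y": 0.103, "z": 0.0, "turn": 0}, {"x": 0.28, "y": 0.103, "z": 0.03, "turn": 0}, {"x": 0.28, "y": 0.103, "z": 0.06, "turn": 0}, {"x": 0.28, "y": 0.103, "z": 0.075, "turn": 0}, {"x": 0.28, "y": 0.103, "z": 0.075, "turn": 0}, {"x": 0.28, "y": 0.103, "z": 0.075, "turn": 0}]'

```text
time: 54.98
tcp_pos: [0.6575, 0.0735, 0.1851]
tcp_rot: [-2.114, -2.311, -0.017]
wrist_force: [0.6, 0.0, -3.6]
opening: 0.057
```

```bash
python3 -c "
from h import *
shift(.6565,.0735,.125,1.658);print(ctrl.state()['tcp_pos'],ctrl.state()['opening'])"
```

```text
shift x -0.0008 y -0.0011 z 0.0601 turn 0.002 | cur psi 1.660 q1,q6 [0.1  1.59] F [ 0.6  0.  -3.6]
[0.65753791 0.0735161  0.18513032] 0.056995338809961306
```

Request:
move_arm --plan '[{"x": -0.0005, "y": -0.001, "z": 0.02, "turn": 0}, {"x": -0.0005, "y": -0.001, "z": 0.035, "turn": 0}, {"x": -0.0005, "y": -0.001, "z": 0.048, "turn": 0}, {"x": -0.0005, "y": -0.001, "z": 0.054, "turn": 0}, {"x": -0.0005, "y": -0.001, "z": 0.058, "turn": 0}, {"x": -0.0005, "y": -0.001, "z": 0.06, "turn": 0}, {"x": -0.0005, "y": -0.001, "z": 0.06, "turn": 0}]'

```text
time: 55.85
tcp_pos: [0.6556, 0.0744, 0.1256]
tcp_rot: [-2.113, -2.311, -0.016]
wrist_force: [-5.1, -0.4, 5.0]
opening: 0.0569
```

Request:
move_arm --plan '[{"x": 0, "y": 0, "z": 0, "turn": 0}, {"x": 0, "y": 0, "z": 0, "turn": 0}, {"x": 0, "y": 0, "z": 0, "turn": 0}, {"x": 0, "y": 0, "z": 0, "turn": 0}, {"x": 0, "y": 0, "z": -0.04, "turn": 0}, {"x": 0, "y": 0, "z": -0.08, "turn": 0}, {"x": 0, "y": 0, "z": -0.11, "turn": 0}, {"x": 0, "y": 0, "z": -0.125, "turn": 0}, {"x": 0, "y": 0, "z": -0.125, "turn": 0}]' --gripper 0.085

```text
time: 56.98
tcp_pos: [0.6568, 0.0725, 0.2502]
tcp_rot: [-2.114, -2.312, -0.018]
wrist_force: [-0.2, 0.9, 0.3]
opening: 0.085
```

Run:
```python
from h import *
shift(.5555,.1895,.24,1.658)
```

```text
shift x 0.1254 y -0.0905 z 0.0117 turn 0.002 | cur psi 1.660 q1,q6 [0.1  1.58] F [-0.2  0.9  0.3]
```

Request:
move_arm --plan '[{"x": 0.02, "y": -0.04, "z": 0, "turn": 0}, {"x": 0.06, "y": -0.08, "z": 0, "turn": 0}, {"x": 0.11, "y": -0.0905, "z": 0, "turn": 0}, {"x": 0.1255, "y": -0.0905, "z": 0.04, "turn": 0}, {"x": 0.1255, "y": -0.0905, "z": 0.08, "turn": 0}, {"x": 0.1255, "y": -0.0905, "z": 0.09, "turn": 0}, {"x": 0.1255, "y": -0.0905, "z": 0.09, "turn": 0}, {"x": 0.1255, "y": -0.0905, "z": 0.09, "turn": 0}]' --gripper 0.046

```text
time: 57.98
tcp_pos: [0.5556, 0.1906, 0.1621]
tcp_rot: [-2.114, -2.311, -0.018]
wrist_force: [0.3, 0.1, 1.4]
opening: 0.0459
```

```bash
python3 look.py p11 knob
python3 - <<'E'
from h import *
shift(.5555,.1895,.068,1.658)
E
```

```text
knob [256.0598 203.7002] 2008 0.74 [0.5561 0.1904]
shift x -0.0025 y -0.0004 z 0.0941 turn 0.002 | cur psi 1.660 q1,q6 [0.32 1.81] F [-0.3  0.9  0.5]
```

View pics/p11.png

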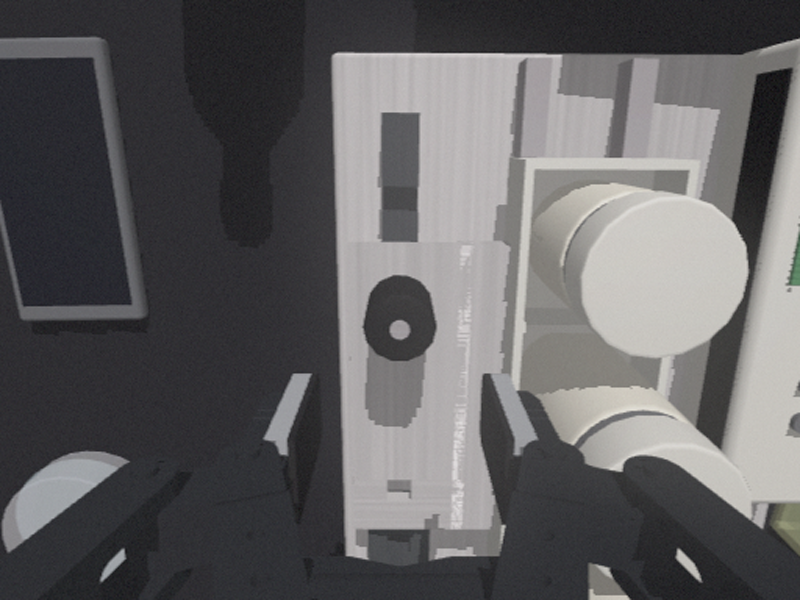

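Request:
move_arm --plan '[{"x": -0.0015, "y": -0.0005, "z": 0.03, "turn": 0}, {"x": -0.0015, "y": -0.0005, "z": 0.06, "turn": 0}, {"x": -0.0015, "y": -0.0005, "z": 0.08, "turn": 0}, {"x": -0.0015, "y": -0.0005, "z": 0.093, "turn": 0}, {"x": -0.0015, "y": -0.0005, "z": 0.093, "turn": 0}]'

```text
time: 58.7
tcp_pos: [0.5536, 0.1902, 0.0672]
tcp_rot: [-2.112, -2.31, -0.013]
wrist_force: [1.4, 0.8, 0.4]
opening: 0.0461
```

Request:
move_arm --plan '[{"x": 0, "y": 0, "z": 0, "turn": 0}, {"x": 0, "y": 0, "z": 0, "turn": 0}, {"x": 0, "y": 0, "z": 0, "turn": 0}, {"x": 0, "y": 0, "z": 0, "turn": 0}, {"x": 0, "y": 0, "z": 0, "turn": 0}]' --gripper 0.015 --force 60

```text
time: 59.32
tcp_pos: [0.5553, 0.1907, 0.0689]
tcp_rot: [-2.114, -2.312, -0.019]
wrist_force: [2.4, -0.3, 5.6]
opening: 0.0283
```

Request:
move_arm --plan '[{"x": 0, "y": -0.001, "z": -0.004, "turn": 0}, {"x": 0, "y": -0.001, "z": -0.009, "turn": 0}, {"x": 0, "y": -0.001, "z": -0.0135, "turn": 0}, {"x": 0, "y": -0.001, "z": -0.0135, "turn": 0}, {"x": 0, "y": -0.001, "z": -0.0135, "turn": 0}]'

```text
time: 59.95
tcp_pos: [0.5552, 0.1906, 0.08]
tcp_rot: [-2.114, -2.312, -0.019]
wrist_force: [8.8, 1.3, -8.9]
opening: 0.0283
```

Request:
move_arm --plan '[{"x": 0, "y": -0.001, "z": -0.0015, "turn": 0}, {"x": 0.002, "y": -0.001, "z": -0.0015, "turn": 0}, {"x": 0.005, "y": -0.001, "z": -0.0015, "turn": 0}, {"x": 0.009, "y": -0.001, "z": -0.0015, "turn": 0}, {"x": 0.013, "y": -0.001, "z": -0.0015, "turn": 0}, {"x": 0.017, "y": -0.001, "z": -0.0015, "turn": 0}, {"x": 0.021, "y": -0.001, "z": -0.0015, "turn": 0}, {"x": 0.025, "y": -0.001, "z": -0.0015, "turn": 0}, {"x": 0.029, "y": -0.001, "z": -0.0015, "turn": 0}, {"x": 0.033, "y": -0.001, "z": -0.0015, "turn": 0}, {"x": 0.037, "y": -0.001, "z": -0.0015, "turn": 0}, {"x": 0.04, "y": -0.001, "z": -0.0015, "turn": 0}, {"x": 0.043, "y": -0.001, "z": -0.0015, "turn": 0}, {"x": 0.045, "y": -0.001, "z": -0.0015, "turn": 0}, {"x": 0.045, "y": -0.001, "z": -0.0015, "turn": 0}, {"x": 0.045, "y": -0.001, "z": -0.0015, "turn": 0}]'

```text
time: 61.95
tcp_pos: [0.5514, 0.2345, 0.0821]
tcp_rot: [-2.117, -2.313, -0.02]
wrist_force: [12.9, -0.4, -10.0]
opening: 0.0289
```

Request:
move_arm --plan '[{"x": 0.001, "y": 0.002, "z": 0, "turn": 0}, {"x": 0.001, "y": 0.002, "z": 0.004, "turn": 0}, {"x": 0.001, "y": 0.002, "z": 0.008, "turn": 0}, {"x": 0.001, "y": 0.002, "z": 0.012, "turn": 0}, {"x": 0.001, "y": 0.002, "z": 0.0135, "turn": 0}, {"x": 0.001, "y": 0.002, "z": 0.0135, "turn": 0}]'

```text
time: 62.7
tcp_pos: [0.5514, 0.2355, 0.069]
tcp_rot: [-2.116, -2.312, -0.016]
wrist_force: [7.6, -0.6, -3.6]
opening: 0.0286
```

Request:
move_arm --plan '[{"x": 0, "y": 0.002, "z": 0.001, "turn": 0}, {"x": 0, "y": 0.002, "z": 0.001, "turn": 0}, {"x": 0, "y": 0.002, "z": 0.001, "turn": 0}, {"x": 0, "y": 0.002, "z": 0.001, "turn": 0}, {"x": 0, "y": 0.001, "z": -0.04, "turn": 0}, {"x": 0, "y": 0, "z": -0.08, "turn": 0}, {"x": 0, "y": 0, "z": -0.13, "turn": 0}, {"x": 0, "y": 0, "z": -0.17, "turn": 0}, {"x": -0.02, "y": -0.03, "z": -0.19, "turn": 0}, {"x": -0.05, "y": -0.05, "z": -0.19, "turn": 0}, {"x": -0.07, "y": -0.05, "z": -0.19, "turn": 0}, {"x": -0.07, "y": -0.05, "z": -0.19, "turn": 0}]' --gripper 0.046

```text
time: 64.2
tcp_pos: [0.507, 0.1583, 0.2587]
tcp_rot: [-2.115, -2.308, -0.015]
wrist_force: [-0.1, 1.4, 0.1]
opening: 0.046
```

```bash
python3 look.py p12 knob lock_pin
python3 - <<'E'
from h import *
F=[cams.grab_frame(n)["image"] for n in("scene","side")]
a=cv2.resize(F[0][130:300,60:430],(640,294),interpolation=2);b=cv2.resize(F[1][120:310,110:400],(458,300),interpolation=2)
w=cv2.resize(cv2.imread("pics/p12.png"),(342,300))
cv2.imwrite("pics/fin.png",np.vstack([np.hstack([b,w]),cv2.resize(a,(800,294))]))
E
```

```text
knob [315.9548  88.9234] 1083 0.57 [0.5525 0.2352]
lock_pin None
```

View pics/fin.png

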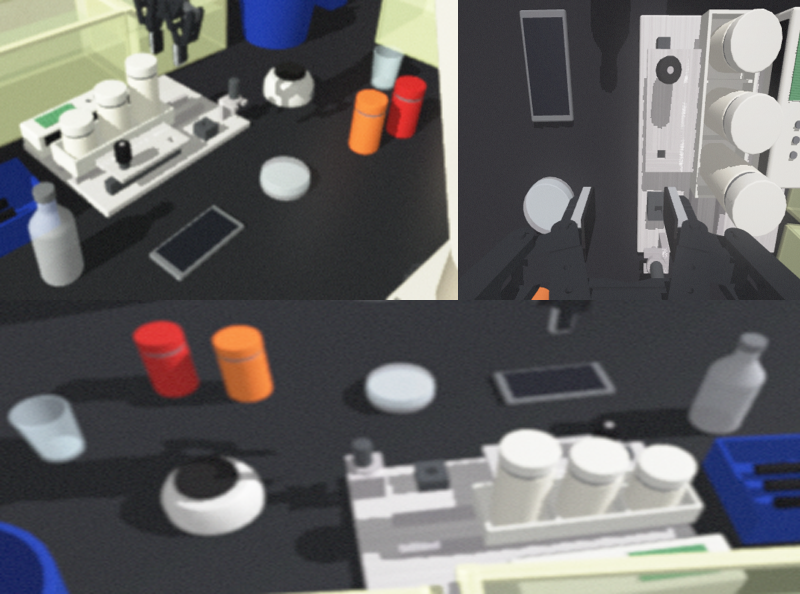

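Final picture: all three bottles stand upright in the tray at the reader, the pin hangs in the fork, and the bystanders have not moved. The knob is at (0.5525, 0.2352), the third notch. Handing in.

```bash
python3 -c "
from h import *
print(ctrl.hand_in(),ctrl.state()['time'])"
```

```text
the job is handed in; nothing more can be done
the job is handed in; nothing more can be done
```

The job is done and handed in; the robot's clock read about 65 s of the 210 s allowed.

- **Pin and first notch:** I drew the pin and hung it in the fork. I then lifted the knob, slid the tray one notch to the left and let the knob drop.
- **Bottles:** All three were present. In the order short, medium, tall, I pressed each onto the pad's stop (20–23 N at the end), held it there for about 1.5 s and stood it in its own bay.
- **Last notch:** I indexed the tray to the reader and let go of the knob.

**Last checks:**
- **Tray and knob:** the wrist camera put the knob 45 mm further on than at the second notch. At release the gripper was at the same height as when it gripped the knob at home. I did not measure the knob's height separately after letting go.
- **Bottles, pin and bystanders:** the final pictures show the bottles upright, the pin in the fork, and the bystanders and the orange and red look-alikes where they were. The wrist camera's detector did not find the pin in its last frame, so that check rests on the pictures alone.
- **Readings that disagreed:** fits of the tall bottle's position varied by about 2 cm while the arm partly hid it. A close wrist view before the grasp showed it had not moved.

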